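# Press a batch of shoe heels with the treadle press

### The job

Press the batch of heel blocks waiting in the bin with compartments: set every one, stem up, in a recess of its own in the press bed, pushed fully home so that its flange is flush, then push the pedal down to its stop and hold it there for about two seconds. Let the pedal come up, then take all the heels out and stand them, stem up, flat in the tray that has no compartments. Do not knock over the glue bottle or the jar.

Things in the scene. Friction and masses are not known exactly. Their poses are not given: they have to be found in the camera images.
- heel1: Brown leather-look shoe heel block (two or three of the four named are present, all alike). Wide D-shaped seat flange at the bottom, 72 mm (x) by 56 mm (y) by 12 mm thick; on it a narrower D-shaped stem 52 mm (x) by 36 mm (y), 30 mm tall; 42 mm tall in all, 100 g. The +x end is round, the sides of the stem are flat and parallel. Origin: centre of the underside; z up.
- heel2: Brown leather-look shoe heel block (two or three of the four named are present, all alike). Wide D-shaped seat flange at the bottom, 72 mm (x) by 56 mm (y) by 12 mm thick; on it a narrower D-shaped stem 52 mm (x) by 36 mm (y), 30 mm tall; 42 mm tall in all, 100 g. The +x end is round, the sides of the stem are flat and parallel. Origin: centre of the underside; z up.
- heel3: Brown leather-look shoe heel block (two or three of the four named are present, all alike). Wide D-shaped seat flange at the bottom, 72 mm (x) by 56 mm (y) by 12 mm thick; on it a narrower D-shaped stem 52 mm (x) by 36 mm (y), 30 mm tall; 42 mm tall in all, 100 g. The +x end is round, the sides of the stem are flat and parallel. Origin: centre of the underside; z up.
- heel4: Brown leather-look shoe heel block (two or three of the four named are present, all alike). Wide D-shaped seat flange at the bottom, 72 mm (x) by 56 mm (y) by 12 mm thick; on it a narrower D-shaped stem 52 mm (x) by 36 mm (y), 30 mm tall; 42 mm tall in all, 100 g. The +x end is round, the sides of the stem are flat and parallel. Origin: centre of the underside; z up.
- bin: Shallow yellow plastic bin for blanks, 196 (x) by 170 (y) by 20 mm tall, walls and floor 4 mm, two 4 mm dividers making four compartments about 92 by 79 mm. Fixed. Origin: centre of the underside. One heel block stands upright in each of two or three compartments at the start.
- tray: Shallow yellow plastic tray without dividers, empty at the start, for finished heels, 196 (x) by 170 (y) by 20 mm tall, walls and floor 4 mm. Fixed. Origin: centre of the underside. The bin and the tray may change sides.
- press: Bench press: grey and aluminium bed, 106 mm (x) by 280 mm (y), top face 40 mm above the table, with a row of three identical recesses along y. On its +x side a hinge bar carries the pressing frame, up to 175 mm above the table; it stands raised, and swings down over the recesses as the pedal is pressed. Fixed. Origin: centre of the bed's underside.
- nest1 (a point): Centre of the floor of a recess in the press bed. The recess is 77 mm (x) by 61 mm (y) and 12 mm deep, its floor 28 mm above the table; axes as the press. Recesses lie 88 mm apart along the press's y. A heel block fits stem up, either way round.
- nest2 (a point): Centre of the floor of a recess in the press bed. The recess is 77 mm (x) by 61 mm (y) and 12 mm deep, its floor 28 mm above the table; axes as the press. Recesses lie 88 mm apart along the press's y. A heel block fits stem up, either way round.
- nest3 (a point): Centre of the floor of a recess in the press bed. The recess is 77 mm (x) by 61 mm (y) and 12 mm deep, its floor 28 mm above the table; axes as the press. Recesses lie 88 mm apart along the press's y. A heel block fits stem up, either way round.
- pedal_pad (a point): Middle of the black ribbed rubber on top of the sprung pedal plate (70 mm wide, 135 mm long), where to push; 105 mm from the hinge. Up, it is about 75 mm above the table; fully down, about 40 mm. Frame: x runs level towards the hinge when built, y along the hinge axis. About 10 to 14 N pushes it fully down.
- pedal (a joint): Pedal angle in rad: 0 fully up (its spring returns it), 0.33 fully down on its stop; it also drives the pressing frame of the press.
- treadle: Dark steel base of the pedal, 170 mm (x) by 90 mm (y), 12 mm thick, fixed. The hinge lies at its +x end, the pedal's free end at its -x end. Origin: centre of the underside.
- glue_bottle: Red glue bottle with a pointed nozzle, 72 mm across, 140 mm tall, a bystander. Origin: centre of its base, z up.
- jar: Amber glass jar with a brass lid, 66 mm across, 100 mm tall, a bystander. Origin: centre of its base, z up.
Things that resemble listed ones, but are neither listed nor needed, are in the scene too. Leave any turquoise look-alike of the heel1 alone.

How it is judged:
By the outcome, as a careful person would: the job done as asked, in the order asked, and still so for the second after the job is handed in, with the robot touching nothing.
Of heel1, heel2, heel3, heel4 only 2 to 3 are there at a start; the rules pass over those that are not, and their reading is None.
At some moment in a run one of heel1, heel2, heel3, heel4 may be knocked a few centimetres aside while the robot is not near it.
It also fails if it takes over 210 s, if anything falls off the work surface, if the arm or the gripper's body presses on something with over 40 N, if the wrist force passes 120 N, or if a joint passes its speed limit or range.

### The arm

A 7-joint arm with a two-finger parallel gripper is mounted at the origin on the work surface. World frame = base frame: x ahead of the robot, y to its left, z up, the work surface at z = 0. Lengths are in m, angles in rad, forces in N, time in s.
With the tool pointing down it reaches from about 0.425 to 0.925 m from the base axis. Payload 6.8 kg.
Tool frame: the origin (TCP) lies on the mounting face of the last link; the fingertips stand 173 mm ahead of it and the grasp point (between the pads) lies 155 mm ahead of it; y points along the fingers, x is the direction in which the jaws open and shut, and the axes are right-handed (so a half turn about y gives the same grasp; the last joint's range is limited). The gripper opens to 85 mm and grips with 20 to 120 N. Pads are 22 mm wide; open, the fingers measure 114 mm over their backs; the gripper's body (76 mm by 85 mm) begins 54 mm behind the grasp point. The pads swing forward as they close: fully open they stand 13 mm farther back than shut.
Start: joints at [1.169, 0.477, 0.022, 1.555, -0.011, 1.109, -0.083], TCP at [0.195, -0.646, 0.405] pointing down, gripper open.
Joint ranges: [-2.96, 2.96], [-0.34, 2.1], [-1.41, 1.46], [0.24, 2.44], [-1.37, 4.51], [0.17, 1.92], [-2.96, 2.96]. Speed limits (rad/s): [2.39, 2.39, 3.14, 3.14, 3.14, 3.14, 3.14].

### API

Orientations are given as a rotation vector (axis times angle).
In Python, from bench import r gives the robot as it stands.
- The arm moves only by the tool step_arm, never from a script. Its arguments are lists of equal length, an entry for each row: "xyz": the shift along the tool's x, y, z scaled (see below), a list of three; "rotation": the turn, a rotation vector about the tool's x, y, z scaled (see below), a list of three. A call has 1 to 20 rows; each row is the pose to reach, as a shift and turn from the pose measured when the call began, along the tool's axes at that moment; what a row does not reach only later rows make up. The controller multiplies each number of a shift by 30 cm and each number of a turn by 90 degrees. A row lasts 1/8 s, in which the tool goes at most 62.5 mm and 10.7 degrees, less where a joint would pass 70% of its speed; a pose out of reach is approached as far as the arm can. A call with a number of a shift or a turn outside -1 to 1 is refused whole. A call with a gripper value outside its range is refused whole. "grip" is the closure, from 0 (fully open) to 1 (shut), set as the call begins (left out, the last holds). The fingers move at their own pace and stop on an object; "force" is the grip in N (left out, the last holds). Time passes only in rows, so rows that repeat a pose let the fingers close. It gives the time, the measured TCP pose, the force and the opening at its end, in the units of the state.
- r.get_obs(): the state, without advancing time (a new reading comes with each control period).
- r.grab_frame(name): name is "scene" or "top" or "wrist"; returns a dict with "pixels" (420x560x3 uint8, red, green, blue), "fx", "fy", "cx", "cy" (pixels), "position" and "attitude" of the camera in the world; the wrist camera has in their place "mount" (4x4, takes a point from camera to tool coordinates, whose origin is the TCP and whose axes are the tool frame's). Camera axes: x right, y down, z forward; pixel columns grow to the right and rows downward; lengths in m; the calibration is good to about 2 mm. A picture is of the moment at which its call begins: read the wrist's pose just before it. There is no depth.
- r.hand_in(): hands the job in, once; it reports no verdict.
The state is a dict: "clock": time; "joints": joint angles; "qvel": joint speeds; "tau": joint torques, N m; "tcp_pos": TCP position; "orientation": TCP orientation; "contact_force": force on the tool from outside, world axes, zero at the start; "moment": the same for the moment, N m; "grip_width": finger opening in m.
Only numpy, scipy, OpenCV 4.12 (cv2) and the standard library are available. Lean on these libraries where they do the work, as an engineer would, in place of code of your own. Each camera call takes 0.05 s, during which the arm holds its last target.

## Working session

There is one attempt and no reset: what is moved stays moved. The work goes in short steps, Python scripts to look and compute and a tool call to move; the robot and the scene stay as the last step left them, time stands still between calls to the robot, and variables do not carry over. Pictures are saved under pics/ and viewed, and the job is handed in when it is done.

Besides the shell and the picture viewer there is one more tool, called after ">>>" as a command line: name --argument value ..., lists and objects as JSON in quotes. step_arm: Moves the arm, as the interface text tells. Its arguments: {"type":"object","properties":{"xyz":{"type":"array"},"rotation":{"type":"array"},"grip":{"type":"number"},"force":{"type":"number"}},"required":["xyz","rotation"]}

```bash
ls; mkdir -p pics; python3 - <<'E'
from bench import r
import cv2,json
o=r.get_obs();print(o)
for n in("scene","top","wrist"):
    f=r.grab_frame(n);cv2.imwrite(f"pics/a_{n}.png",f["pixels"][:,:,::-1]);f.pop("pixels");print(n,f)
E
```

```text
pics
{'clock': 0.0, 'joints': array([ 1.16889975,  0.47780437,  0.02233133,  1.55643525, -0.01148541,
        1.10927686, -0.08312629]), 'qvel': array([ 0.00018762, -0.00217967,  0.00015355, -0.00065599,  0.00030373,
        0.00129186, -0.0004087 ]), 'tau': array([ 9.05449742e-04, -5.96457767e+01,  1.60835747e+00, -2.81205028e+01,
        1.24339038e-02,  9.33367264e-03,  4.18253933e-06]), 'tcp_pos': array([ 0.19540646, -0.64581859,  0.40372924]), 'orientation': array([-1.33300268,  0.99121579, -0.98868716]), 'contact_force': array([-0.54888062,  0.86672669,  0.08004107]), 'moment': array([-0.00775032,  0.01980779,  0.01564149]), 'grip_width': 0.08500370912725329}
scene {'fx': 541.3711394682412, 'fy': 541.3711394682412, 'cx': 277.8079585657886, 'cy': 202.58786292490691, 'position': array([ 1.42437363, -0.14122399,  1.20230158]), 'attitude': array([-1.87223057, -1.71562381,  0.6252956 ])}
top {'fx': 414.017892346891, 'fy': 414.017892346891, 'cx': 282.03906150490667, 'cy': 209.75734747814596, 'position': array([ 0.3065057 , -0.04457417,  1.20823285]), 'attitude': array([-2.16890506,  2.12715768, -0.15512675])}
wrist {'fx': 368.14140527097334, 'fy': 368.14140527097334, 'cx': 272.00952861902294, 'cy': 202.40639059962422, 'mount': array([[ 9.99999887e-01, -2.49726890e-04,  4.03797585e-04,
         4.97763178e-04],
       [-4.58881301e-04, -2.90121306e-01,  9.56989769e-01,
         3.16668506e-02],
       [-1.21835795e-04, -9.56989846e-01, -2.90121388e-01,
         7.43153278e-02],
       [ 0.00000000e+00,  0.00000000e+00,  0.00000000e+00,
         1.00000000e+00]])}
```

View pics/a_scene.png

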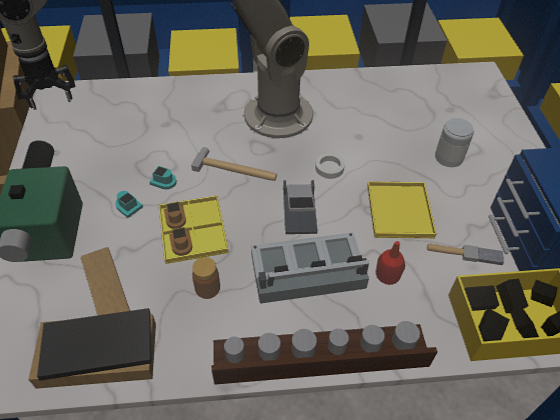

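View pics/a_top.png

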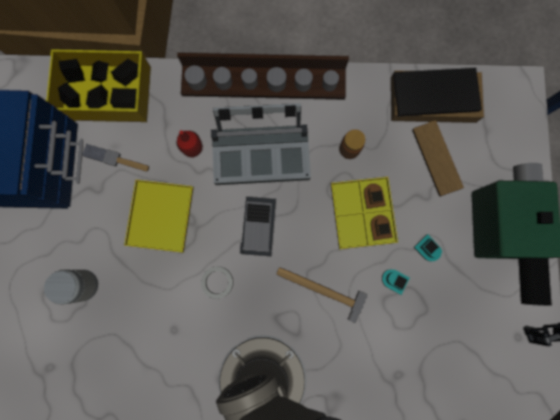

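View pics/a_wrist.png

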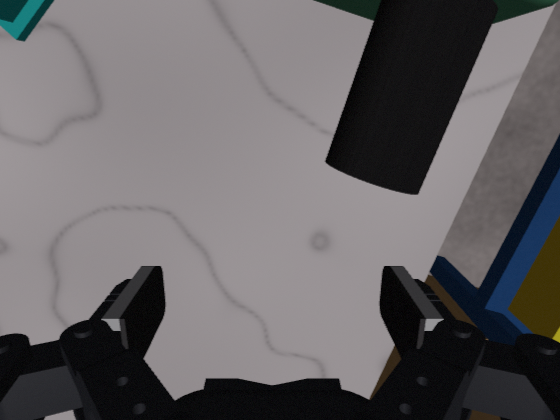

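```bash
python3 - <<'E'
import cv2
a=cv2.imread("pics/a_top.png")
cv2.imwrite("pics/b_bin.png",cv2.resize(a[165:305,300:450],None,fx=5,fy=4.2857*5/5,interpolation=cv2.INTER_CUBIC)[:600,:800])
cv2.imwrite("pics/b_press.png",cv2.resize(a[95:265,120:370],(800,544),interpolation=cv2.INTER_CUBIC))
s=cv2.imread("pics/a_scene.png")
cv2.imwrite("pics/b_sc.png",cv2.resize(s[170:310,140:380],(800,467),interpolation=cv2.INTER_CUBIC))
E
```

```text
(no output)
```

View pics/b_bin.png

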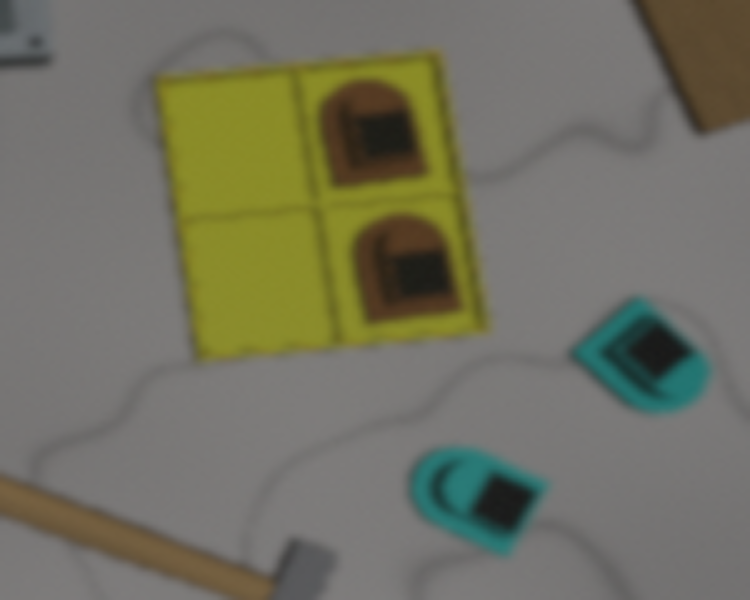

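View pics/b_press.png

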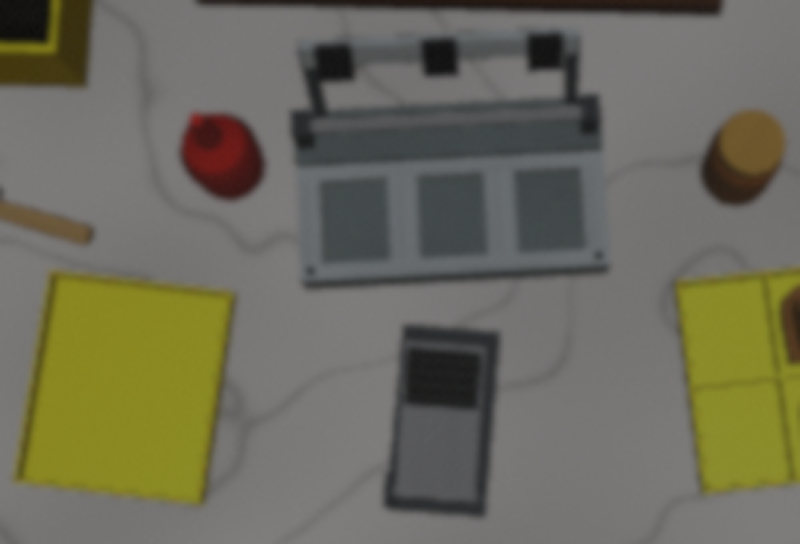

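View pics/b_sc.png

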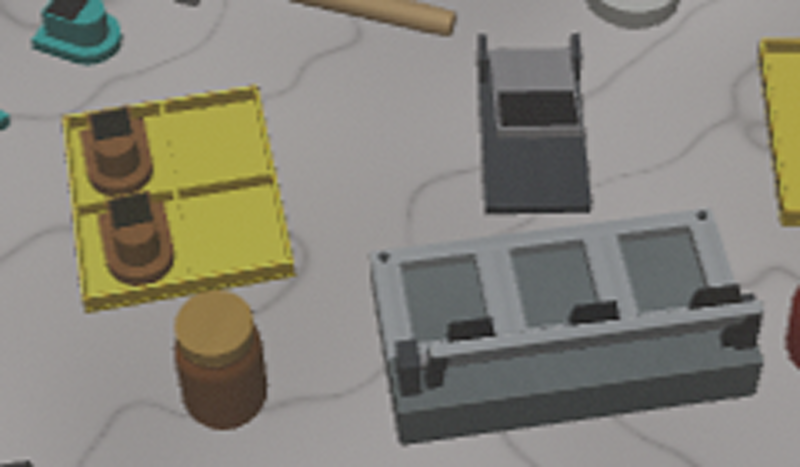

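```bash
cat > h.py <<'E'
import numpy as np,cv2
from scipy.spatial.transform import Rotation as Ro
from bench import r
np.set_printoptions(precision=4,suppress=True)
def Rt(v): return Ro.from_rotvec(v).as_matrix()
def cam(n,save=None):
    o=r.get_obs(); f=r.grab_frame(n)
    K=np.array([[f["fx"],0,f["cx"]],[0,f["fy"],f["cy"]],[0,0,1]])
    if n=="wrist":
        T=np.eye(4);T[:3,:3]=Rt(o["orientation"]);T[:3,3]=o["tcp_pos"];M=T@np.array(f["mount"])
    else:
        M=np.eye(4);M[:3,:3]=Rt(f["attitude"]);M[:3,3]=f["position"]
    im=f["pixels"][:,:,::-1].copy()
    if save: cv2.imwrite("pics/"+save+".png",im); np.savez("pics/"+save+".npz",K=K,M=M)
    return im,K,M
def load(s):
    d=np.load("pics/"+s+".npz"); return cv2.imread("pics/"+s+".png"),d["K"],d["M"]
def w(K,M,uv,z):
    uv=np.atleast_2d(uv).astype(float)
    d=np.c_[uv,np.ones(len(uv))]@np.linalg.inv(K).T@M[:3,:3].T
    t=(z-M[2,3])/d[:,2]
    return M[:3,3]+d*t[:,None]
def proj(K,M,P):
    P=np.atleast_2d(P); c=(P-M[:3,3])@M[:3,:3]; q=c@K.T; return q[:,:2]/q[:,2:]
def goal(yaw):
    # tool y down; tool x horizontal at angle yaw
    x=np.array([np.cos(yaw),np.sin(yaw),0]);y=np.array([0,0,-1.]);return np.c_[x,y,np.cross(x,y)]
def move(xyz,yaw=None,cur=None):
    """numbers for step_arm for a TCP target"""
    o=r.get_obs();R=Rt(o["orientation"])
    s=R.T@(np.array(xyz)-o["tcp_pos"])/0.3
    v=np.zeros(3) if yaw is None else Ro.from_matrix(R.T@goal(yaw)).as_rotvec()/(np.pi/2)
    print("shift",s,"turn",v,"rows",np.abs(s).max()*.3/.0625,np.linalg.norm(v)*90/10.7)
    return s,v
def yaw():
    R=Rt(r.get_obs()["orientation"]);return np.arctan2(R[1,0],R[0,0])
E
python3 - <<'E'
from h import *
for n in("top","scene"): cam(n,"c_"+n)
im,K,M=load("c_top")
print(Rt(r.get_obs()["orientation"]),yaw())
hsv=cv2.cvtColor(im,cv2.COLOR_BGR2HSV)
m=cv2.inRange(hsv,(24,120,60),(36,255,255))
cs,_=cv2.findContours(cv2.morphologyEx(m,cv2.MORPH_CLOSE,np.ones((5,5))),cv2.RETR_EXTERNAL,cv2.CHAIN_APPROX_SIMPLE)
for c in cs:
    if cv2.contourArea(c)<500: continue
    b=cv2.boxPoints(cv2.minAreaRect(c)); W=w(K,M,b,.02)
    e=[np.linalg.norm(W[i]-W[i-1]) for i in(1,2)]
    print(b.round(1).tolist(),W[:,:2],W[:,:2].mean(0),e)
# press bed points from crop
pts=np.array([[304,281],[608,268],[320,182],[388,176],[390,260],[322,264],[417,176],[484,171],[487,254],[419,258],[515,171],[581,166],[586,248],[519,252]])/3.2+[120,95]
print(w(K,M,pts,.04))
ped=np.array([[402,327],[498,333],[485,516],[386,507]])/3.2+[120,95]
print(w(K,M,ped,.012),'\n',w(K,M,np.array([[406,349],[480,351],[476,408],[402,403]])/3.2+[120,95],.075))
br=cv2.inRange(hsv,(5,60,30),(16,255,200))
cs,_=cv2.findContours(br,cv2.RETR_EXTERNAL,cv2.CHAIN_APPROX_SIMPLE)
for c in cs:
    if cv2.contourArea(c)>150:
        print(cv2.contourArea(c),cv2.boundingRect(c))
E
```

```text
[[ 0.2896 -0.0003  0.9572]
 [-0.9572  0.0008  0.2896]
 [-0.0008 -1.     -0.    ]] -1.2770284857021257
[[124.4000015258789, 244.6999969482422], [134.3000030517578, 177.8000030517578], [192.5, 186.39999389648438], [182.6999969482422, 253.3000030517578]] [[0.3672 0.4041]
 [0.5632 0.3897]
 [0.541  0.218 ]
 [0.346  0.2363]] [0.4543 0.312 ] [np.float64(0.19652567584408423), np.float64(0.17313123915154718)]
[[330.6000061035156, 183.10000610351562], [388.1000061035156, 175.60000610351562], [396.79998779296875, 241.89999389648438], [339.20001220703125, 249.39999389648438]] [[ 0.5588 -0.1853]
 [ 0.5846 -0.3543]
 [ 0.3906 -0.3757]
 [ 0.3659 -0.2106]] [ 0.475  -0.2815] [np.float64(0.1709048365203538), np.float64(0.19521746175269022)]
[[45.599998474121094, 118.69999694824219], [47.0, 47.79999923706055], [144.39999389648438, 49.79999923706055], [143.0, 120.69999694824219]] [[0.738  0.667 ]
 [0.9646 0.6854]
 [0.9643 0.3867]
 [0.7377 0.376 ]] [0.8512 0.5288] [np.float64(0.22731346733412583), np.float64(0.29863954024784023)]
[[ 0.5488  0.1495  0.04  ]
 [ 0.5661 -0.1236  0.04  ]
 [ 0.6407  0.1389  0.04  ]
 [ 0.6476  0.0773  0.04  ]
 [ 0.5696  0.0729  0.04  ]
 [ 0.5647  0.134   0.04  ]
 [ 0.6481  0.0509  0.04  ]
 [ 0.654  -0.0099  0.04  ]
 [ 0.5769 -0.0144  0.04  ]
 [ 0.572   0.0468  0.04  ]
 [ 0.6546 -0.0381  0.04  ]
 [ 0.6605 -0.0981  0.04  ]
 [ 0.5842 -0.1036  0.04  ]
 [ 0.5793 -0.0432  0.04  ]]
[[ 0.5134  0.0627  0.012 ]
 [ 0.5096 -0.0254  0.012 ]
 [ 0.3428 -0.0173  0.012 ]
 [ 0.3491  0.0718  0.012 ]] 
 [[ 0.4833  0.0529  0.075 ]
 [ 0.4828 -0.0112  0.075 ]
 [ 0.4331 -0.0089  0.075 ]
 [ 0.4362  0.0549  0.075 ]]
176.5 (372, 217, 19, 22)
180.0 (365, 185, 19, 22)
155.0 (340, 136, 24, 22)
3360.5 (182, 64, 163, 34)
571.5 (178, 53, 171, 9)
```

```bash
python3 - <<'E'
from h import *
move([.46,-.28,.38],-1.277+1.5); move([.46,-.28,.38],-1.277-1.5)
im,K,M=load("c_top")
print(w(K,M,np.array([[300,40],[575,40],[330,60]])/3.2+[120,95],.17))
E
```

```text
shift [-0.9122  0.0815  1.1974] turn [-0.0004 -0.9549 -0.0004] rows 5.747513235665031 8.032272053966842
shift [-0.9122  0.0815  1.1974] turn [ 0.0004  0.9549 -0.0004] rows 5.747513235665031 8.031967186353148
[[ 0.7232  0.1397  0.17  ]
 [ 0.7279 -0.0859  0.17  ]
 [ 0.7066  0.1144  0.17  ]]
```

>>> step_arm --xyz '[[-0.45,0.04,0.6],[-0.45,0.04,0.6],[-0.91,0.08,0.98],[-0.91,0.08,0.98],[-0.91,0.08,0.98],[-0.91,0.08,0.98],[-0.91,0.08,0.98],[-0.91,0.08,0.98],[-0.91,0.08,0.98],[-0.91,0.08,0.98]]' --rotation '[[0,-0.1,0],[0,-0.2,0],[0,-0.3,0],[0,-0.4,0],[0,-0.5,0],[0,-0.6,0],[0,-0.7,0],[0,-0.8,0],[0,-0.9,0],[0,-0.95,0]]' --grip 0

```text
clock: 1.5
tcp_pos: [0.3977, -0.2994, 0.3805]
orientation: [-1.563, -0.172, 0.172]
contact_force: [-0.3, -0.4, 0.7]
grip_width: 0.0856
```

```bash
python3 - <<'E'
from h import *
o=r.get_obs();print(o["joints"],yaw(),o["tcp_pos"])
move([.46,-.28,.38],1.64)
E
```

```text
[ 0.8798  0.2433 -0.4149  1.974   0.1192  0.9483  0.6249] 0.2188054910554419 [ 0.3977 -0.2994  0.3805]
shift [0.2166 0.0016 0.0182] turn [-0.0005 -0.9048  0.0003] rows 1.0398464253641004 7.610136594761588
```

>>> step_arm --xyz '[[0.2,0,0.02],[0.2,0,0.02],[0.2,0,0.02],[0.2,0,0.02],[0.2,0,0.02],[0.2,0,0.02],[0.2,0,0.02],[0.2,0,0.02],[0.2,0,0.02],[0.2,0,0.02]]' --rotation '[[0,-0.1,0],[0,-0.2,0],[0,-0.3,0],[0,-0.4,0],[0,-0.5,0],[0,-0.6,0],[0,-0.7,0],[0,-0.8,0],[0,-0.9,0],[0,-0.9,0]]'

```text
clock: 2.75
tcp_pos: [0.4549, -0.2807, 0.3804]
orientation: [-1.179, -1.254, 1.253]
contact_force: [0.5, 0.2, 0.1]
grip_width: 0.0854
```

```bash
python3 - <<'E'
from h import *
o=r.get_obs();print(o["joints"],yaw(),o["tcp_pos"])
cam("wrist","d_bin")
E
```

```text
[ 1.0015  0.352  -0.6907  1.8805  0.2628  1.002   1.8284] 1.6309007997994933 [ 0.4549 -0.2807  0.3804]
```

View pics/d_bin.png

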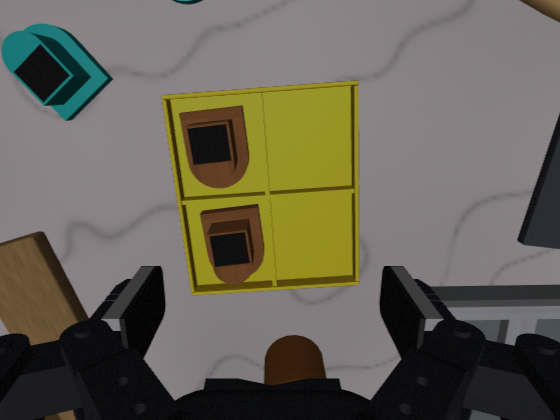

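```bash
python3 - <<'E'
from h import *
im,K,M=load("d_bin")
cv2.imwrite("pics/d_crop.png",cv2.resize(im[85:300,155:285],None,fx=2.79*1,fy=2.79,interpolation=cv2.INTER_CUBIC))
cv2.imwrite("pics/d_crop1.png",cv2.resize(im[95:195,165:265],(600,600),interpolation=cv2.INTER_CUBIC))
cv2.imwrite("pics/d_crop2.png",cv2.resize(im[195:295,190:290],(600,600),interpolation=cv2.INTER_CUBIC))
E
```

```text
(no output)
```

View pics/d_crop1.png

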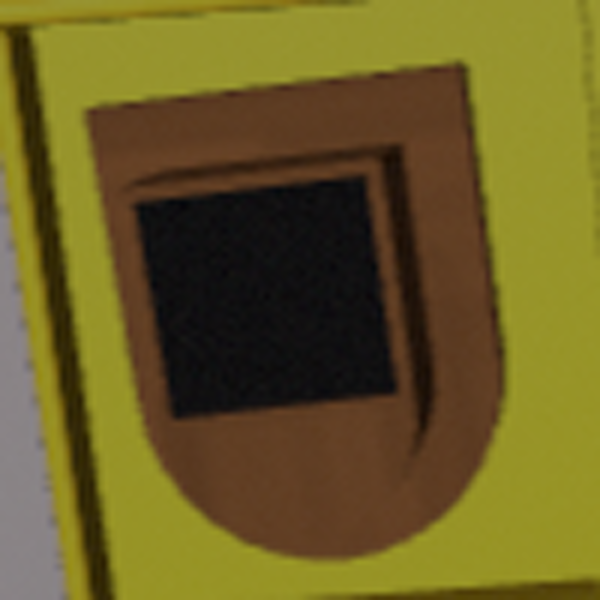

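View pics/d_crop2.png

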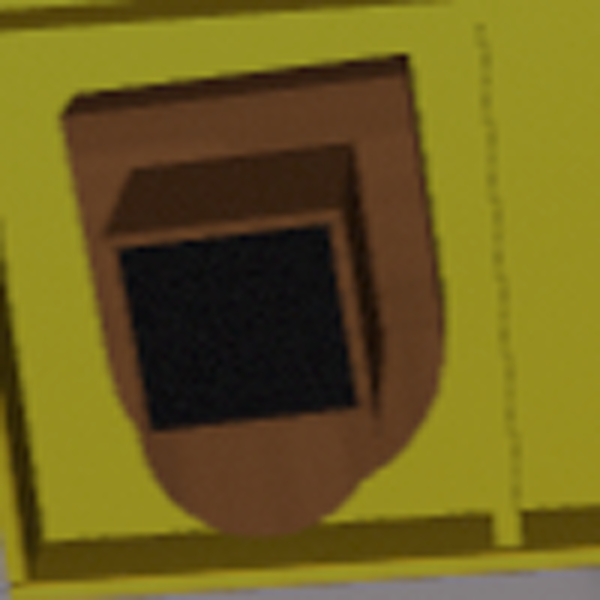

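```bash
cat >> h.py <<'E'
def heel(K,M,fl,black,z0):
    """fl: 2 flange-top corners (image), black: 4 corners of black patch; z0 underside height"""
    A=w(K,M,fl,z0+.012); d=A[1]-A[0]; mid=A.mean(0)
    e=d/np.linalg.norm(d); ax=np.array([e[1],-e[0],0]) 
    B=w(K,M,black,z0+.042)
    f=(B[3]+B[2]-B[0]-B[1]); f/=np.linalg.norm(f)
    if ax@f<0: ax=-ax
    c=mid+.036*ax
    print("flange w",np.linalg.norm(d),"centre",c[:2],"yaw flange",np.arctan2(ax[1],ax[0]),"yaw black",np.arctan2(f[1],f[0]),"black centre",B.mean(0)[:2],"in heel", (B.mean(0)-c)@ax,(B.mean(0)-c)@np.array([-ax[1],ax[0],0]))
    return c
E
python3 - <<'E'
from h import *
im,K,M=load("d_bin")
s=lambda p,o:np.array(p)/6+o
heel(K,M,s([[90,110],[466,66]],[165,95]),s([[135,203],[366,177],[397,393],[172,418]],[165,95]),.004)
heel(K,M,s([[66,115],[410,75]],[190,195]),s([[118,250],[332,224],[357,406],[152,431]],[190,195]),.004)
E
```

```text
flange w 0.05562010491830236 centre [ 0.4358 -0.3314] yaw flange 0.1724794039476357 yaw black 0.16882806713960058 black centre [ 0.4268 -0.3339] in heel -0.009285455135281933 -0.0009036617986697163
flange w 0.05511362220358236 centre [ 0.5282 -0.3125] yaw flange 0.18104413470438485 yaw black 0.1761240802810994 black centre [ 0.5194 -0.3147] in heel -0.00903386008434131 -0.0005257362970258381
```

```bash
python3 - <<'E'
from h import *
move([.57,.02,.40],1.64)
E
```

```text
shift [ 0.9784 -0.0645 -0.4413] turn [-0.0002 -0.007   0.0006] rows 4.696179305125627 0.05880939230508455
```

>>> step_arm --xyz '[[0.98,-0.065,-0.44],[0.98,-0.065,-0.44],[0.98,-0.065,-0.44],[0.98,-0.065,-0.44],[0.98,-0.065,-0.44],[0.98,-0.065,-0.44],[0.98,-0.065,-0.44],[0.98,-0.065,-0.44]]' --rotation '[[0,0,0],[0,0,0],[0,0,0],[0,0,0],[0,0,0],[0,0,0],[0,0,0],[0,0,0]]'

```text
clock: 3.8
tcp_pos: [0.5693, 0.0184, 0.3997]
orientation: [-1.182, -1.248, 1.25]
contact_force: [0.3, -0.0, 0.1]
grip_width: 0.0852
```

```bash
python3 - <<'E'
from h import *
o=r.get_obs();print(o["joints"],yaw(),o["tcp_pos"])
cam("wrist","e_press")
E
```

```text
[ 0.4633  0.4132 -0.7767  1.7771  0.3239  1.0852  1.2   ] 1.6254220186031212 [0.5693 0.0184 0.3997]
```

View pics/e_press.png

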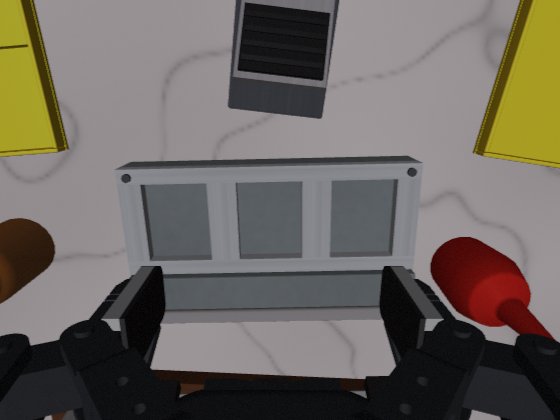

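```bash
python3 - <<'E'
from h import *
im,K,M=load("e_press")
cv2.imwrite("pics/e_crop.png",cv2.resize(im[150:280,110:430],(800,325),interpolation=cv2.INTER_CUBIC))
cv2.imwrite("pics/e_crop2.png",cv2.resize(im[0:130,210:360],(600,520),interpolation=cv2.INTER_CUBIC))
print(proj(K,M,[[.7066,.1144,.17],[.7066,-.08,.17]]))
E
```

```text
[[402.0427 420.9142]
 [116.2861 408.3506]]
```

View pics/e_crop.png

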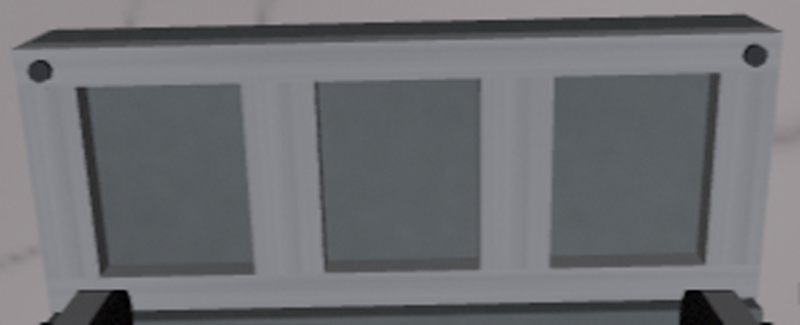

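View pics/e_crop2.png

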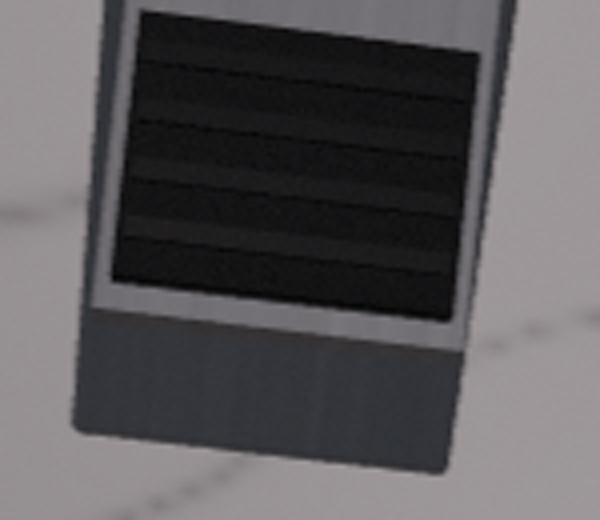

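```bash
python3 - <<'E'
from h import *
im,K,M=load("e_press")
p=np.array([[77,87],[241,84],[255,274],[101,277],[315,81],[480,79],[480,270],[325,273],[553,76],[718,73],[705,265],[551,268]])/2.5+[110,150]
P=w(K,M,p,.04)[:,:2]
m=np.array([[sx*.0385,sy*.0305+k*.088] for k in(-1,0,1) for sx,sy in((-1,-1),(-1,1),(1,1),(1,-1))])
a,b=P.mean(0),m.mean(0)
U,S,V=np.linalg.svd((m-b).T@(P-a));R=V.T@U.T
print("centre",a,"yaw",np.arctan2(R[1,0],R[0,0]),"resid mm",1e3*(P-a-(m-b)@R.T),"scale",S.sum()/((m-b)**2).sum())
for k in(-1,0,1):print(k,a+R@[0,.088*k])
q=np.array([[140,12],[480,53],[452,320],[112,281]])/4+[210,0]
W=w(K,M,q,.075);print(W,W.mean(0))
E
```

```text
centre [0.6136 0.0182] yaw 0.07766894579361287 resid mm [[ 0.0642  0.9068]
 [ 0.3689  0.2131]
 [-0.2916 -0.0504]
 [-0.4308  0.6413]
 [-0.1509  0.3619]
 [ 0.5261 -0.1665]
 [ 0.0073 -0.1868]
 [-0.1257  0.3172]
 [ 0.0381 -0.5236]
 [ 0.3561 -1.2908]
 [-0.095  -0.6688]
 [-0.2667  0.4466]] scale 0.993892180967561
-1 [ 0.6204 -0.0695]
0 [0.6136 0.0182]
1 [0.6068 0.106 ]
[[ 0.4366 -0.0088  0.075 ]
 [ 0.4399  0.0526  0.075 ]
 [ 0.4857  0.0518  0.075 ]
 [ 0.4822 -0.0125  0.075 ]] [0.4611 0.0208 0.075 ]
```

```bash
python3 - <<'E'
from h import *
move([.430,-.332,.30],1.742)
E
```

```text
shift [-1.1406  0.3335  0.5269] turn [-0.0008 -0.0743 -0.0001] rows 5.474965319954145 0.6252358134702671
```

>>> step_arm --xyz '[[-1,0.0,0.47],[-1,0.0,0.47],[-1,0.0,0.47],[-1,0,0.47],[-1,0.2,0.47],[-1,0.2,0.47],[-1,0.2,0.47]]' --rotation '[[0,-0.074,0],[0,-0.074,0],[0,-0.074,0],[0,-0.074,0],[0,-0.074,0],[0,-0.074,0],[0,-0.074,0]]'

```text
clock: 4.72
tcp_pos: [0.4413, -0.293, 0.3378]
orientation: [-1.123, -1.324, 1.329]
contact_force: [1.2, 0.7, 0.0]
grip_width: 0.0856
```

```bash
python3 - <<'E'
from h import *
print(yaw(),r.get_obs()["joints"])
move([.430,-.332,.24],1.742)
cam("wrist","f1")
E
```

```text
1.7325370286267263 [ 1.0297  0.4032 -0.6939  1.9297  0.3212  0.9262  1.9102]
shift [-0.1227  0.3262  0.0564] turn [-0.0036 -0.006   0.001 ] rows 1.5656828899984523 0.059501285234401666
```

View pics/f1.png

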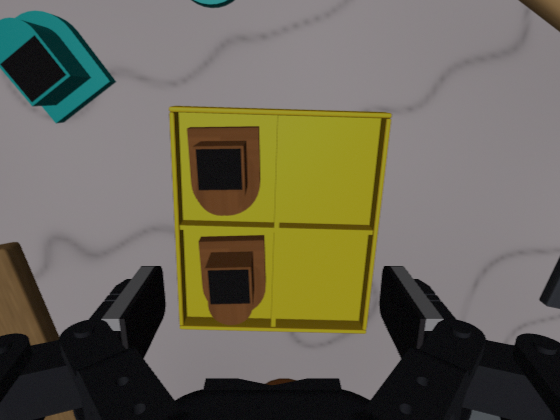

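>>> step_arm --xyz '[[-0.123,0.0,0.056],[-0.123,0.2,0.056],[-0.123,0.326,0.056],[-0.123,0.326,0.056],[-0.123,0.326,0.056],[-0.123,0.326,0.056]]' --rotation '[[-0.004,-0.006,0],[-0.004,-0.006,0],[-0.004,-0.006,0],[-0.004,-0.006,0],[-0.004,-0.006,0],[-0.004,-0.006,0]]'

```text
clock: 5.52
tcp_pos: [0.4333, -0.3302, 0.2436]
orientation: [-1.127, -1.341, 1.335]
contact_force: [-0.7, -0.2, 0.3]
grip_width: 0.0858
```

```bash
python3 - <<'E'
from h import *
print(yaw(),r.get_obs()["tcp_pos"])
move([.430,-.332,.191],1.742)
cam("wrist","f2")
E
```

```text
1.745705783652237 [ 0.4333 -0.3302  0.2436]
shift [-0.0036  0.1751  0.0128] turn [ 0.0038  0.0024 -0.0011] rows 0.840704294044439 0.03859858133957971
```

View pics/f2.png

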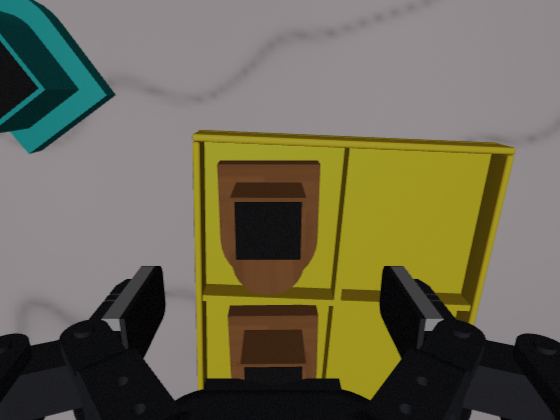

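>>> step_arm --xyz '[[-0.004,0.05,0.013],[-0.004,0.1,0.013],[-0.004,0.15,0.013],[-0.004,0.175,0.013],[-0.004,0.175,0.013],[-0.004,0.175,0.013],[-0.004,0.175,0.013]]' --rotation '[[0.004,0.002,0],[0.004,0.002,0],[0.004,0.002,0],[0.004,0.002,0],[0.004,0.002,0],[0.004,0.002,0],[0.004,0.002,0]]'

```text
clock: 6.45
tcp_pos: [0.4299, -0.3322, 0.1912]
orientation: [-1.125, -1.334, 1.336]
contact_force: [0.5, 0.5, 0.9]
grip_width: 0.0851
```

```bash
python3 - <<'E'
from h import *
print(yaw(),r.get_obs()["tcp_pos"])
move([.430,-.332,.191],1.742)
E
```

```text
1.7423879475076554 [ 0.4299 -0.3322  0.1912]
shift [ 0.0007  0.0008 -0.0004] turn [-0.0001  0.0002 -0.0013] rows 0.0037347224206389857 0.011504917611426937
```

Close with moderate force.

>>> step_arm --xyz '[[0,0,0],[0,0,0],[0,0,0],[0,0,0],[0,0,0],[0,0,0],[0,0,0],[0,0,0],[0,0,0],[0,0,0]]' --rotation '[[0,0,0],[0,0,0],[0,0,0],[0,0,0],[0,0,0],[0,0,0],[0,0,0],[0,0,0],[0,0,0],[0,0,0]]' --grip 1 --force 40

```text
clock: 7.7
tcp_pos: [0.4301, -0.3323, 0.1915]
orientation: [-1.125, -1.334, 1.336]
contact_force: [-1.2, 0.0, 6.1]
grip_width: 0.0358
```

```bash
python3 - <<'E'
from h import *
print(yaw(),r.get_obs()["tcp_pos"])
cam("wrist","f3")
E
```

```text
1.7423831238765104 [ 0.4301 -0.3323  0.1915]
```

View pics/f3.png

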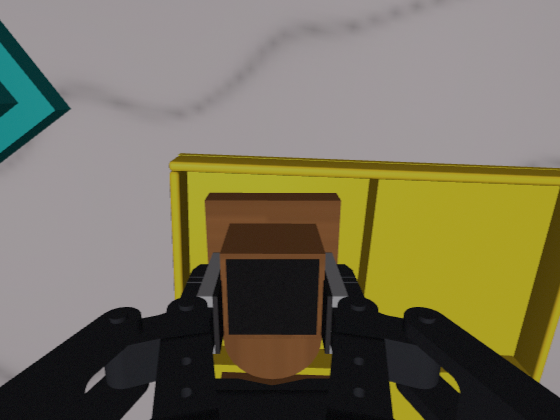

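```bash
python3 - <<'E'
from h import *
im,K,M=load("f3")
heel(K,M,np.array([[207,199],[340,199]]),np.array([[226,259],[318,259],[317,333],[229,333]]),.004)
im,K,M=load("c_top");print(w(K,M,[[354,140]],.1),w(K,M,[[187,142]],.08))
R=goal(1.6485)
o=r.get_obs();R0=Rt(o["orientation"])
print(R0.T@(np.array([.6146,-.07,.33])-o["tcp_pos"])/.3)
E
```

```text
flange w 0.054117554032699765 centre [ 0.4349 -0.3318] yaw flange 0.17233373320465162 yaw black 0.18378751375165508 black centre [ 0.4261 -0.3337] in heel -0.008931300408224799 -0.00035473369887990185
[[ 0.665  -0.2405  0.1   ]] [[0.6561 0.2267 0.08  ]]
[ 0.7553 -0.4635 -0.7554]
```

>>> step_arm --xyz '[[0,-0.15,0],[0,-0.3,0],[0,-0.46,0],[0,-0.46,0],[0.3,-0.46,-0.3],[0.6,-0.46,-0.6],[0.755,-0.46,-0.755],[0.755,-0.46,-0.755],[0.755,-0.46,-0.755],[0.755,-0.46,-0.755],[0.755,-0.46,-0.755]]' --rotation '[[0,0,0],[0,0,0],[0,0,0],[0,0,0],[0,0.03,0],[0,0.06,0],[0,0.06,0],[0,0.06,0],[0,0.06,0],[0,0.06,0],[0,0.06,0]]'

```text
clock: 9.12
tcp_pos: [0.6141, -0.0698, 0.3273]
orientation: [-1.171, -1.264, 1.27]
contact_force: [-0.5, -1.3, -1.0]
grip_width: 0.0354
```

```bash
python3 - <<'E'
from h import *
print(yaw(),r.get_obs()["tcp_pos"],r.get_obs()["grip_width"])
move([.615,-.0699,.24],1.6485)
cam("wrist","f4")
E
```

```text
1.6495910684704362 [ 0.6141 -0.0698  0.3273] 0.035417121598641944
shift [ 0.0001  0.291  -0.0037] turn [-0.0015  0.0007 -0.0014] rows 1.3970333987012697 0.018294925300864205
```

View pics/f4.png

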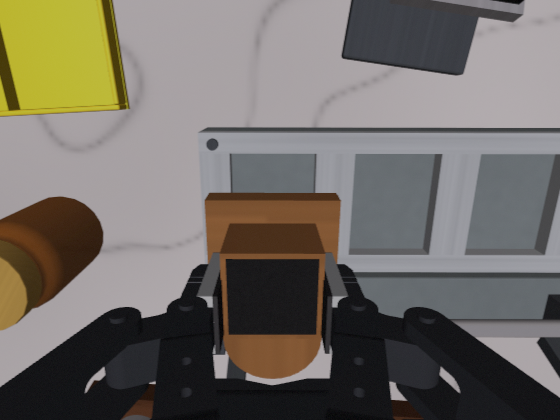

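>>> step_arm --xyz '[[0,0.15,-0.004],[0,0.25,-0.004],[0,0.285,-0.004],[0,0.285,-0.004],[0,0.285,-0.004]]' --rotation '[[-0.0015,0,-0.001],[-0.0015,0,-0.001],[-0.0015,0,-0.001],[-0.0015,0,-0.001],[-0.0015,0,-0.001]]'

```text
clock: 9.8
tcp_pos: [0.6153, -0.0719, 0.2433]
orientation: [-1.175, -1.265, 1.265]
contact_force: [-0.9, 0.8, -0.3]
grip_width: 0.0355
```

```bash
python3 - <<'E'
from h import *
print(yaw(),r.get_obs()["tcp_pos"],r.get_obs()["grip_width"])
move([.615,-.0699,.2155],1.6485)
cam("wrist","f5")
E
```

```text
1.6465541972917848 [ 0.6153 -0.0719  0.2433] 0.035540696065942054
shift [0.0069 0.0928 0.0005] turn [ 0.0012 -0.0012 -0.0013] rows 0.4454942453347492 0.018202462488672376
```

View pics/f5.png

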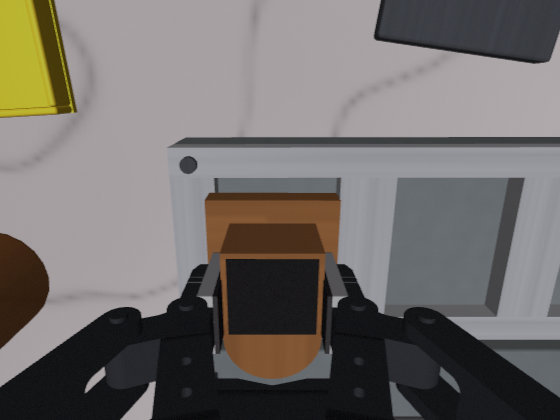

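>>> step_arm --xyz '[[0.007,0.0,0],[0.007,0.02,0],[0.007,0.04,0],[0.007,0.06,0],[0.007,0.075,0],[0.007,0.085,0],[0.007,0.093,0],[0.007,0.093,0],[0.007,0.093,0]]' --rotation '[[0,0,0],[0,0,0],[0,0,0],[0,0,0],[0,0,0],[0,0,0],[0,0,0],[0,0,0],[0,0,0]]'

```text
clock: 10.98
tcp_pos: [0.6153, -0.0696, 0.2156]
orientation: [-1.176, -1.266, 1.265]
contact_force: [-0.1, 0.8, -1.5]
grip_width: 0.0355
```

```bash
python3 - <<'E'
from h import *
print(yaw(),r.get_obs()["tcp_pos"],r.get_obs()["contact_force"],r.get_obs()["grip_width"])
move([.615,-.0699,.2155],1.6485)
cam("wrist","f6")
E
```

```text
1.6468387521343382 [ 0.6153 -0.0696  0.2156] [-0.1034  0.7705 -1.5105] 0.03553179868251372
shift [-0.0008  0.0005  0.0011] turn [ 0.0017 -0.0011 -0.0013] rows 0.00518779845005792 0.01965793400761984
```

View pics/f6.png

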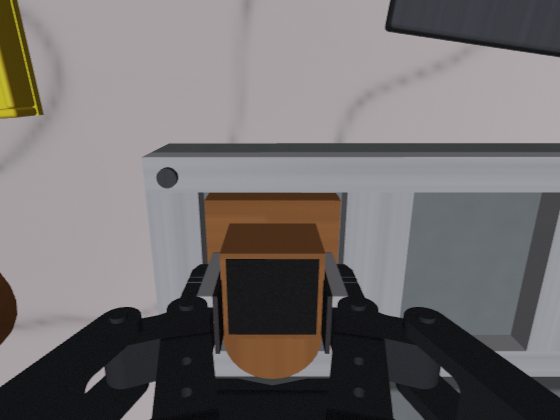

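>>> step_arm --xyz '[[0,0.005,0],[0,0.01,0],[0,0.015,0],[0,0.015,0]]' --rotation '[[0,0,0],[0,0,0],[0,0,0],[0,0,0]]'

```text
clock: 11.52
tcp_pos: [0.6154, -0.0692, 0.2154]
orientation: [-1.178, -1.265, 1.267]
contact_force: [-14.6, -1.3, 36.3]
grip_width: 0.0353
```

>>> step_arm --xyz '[[0,0.001,0],[0,0.001,0],[0,0,0],[0,0,0],[0,0,0],[0,0,0],[0,-0.1,0],[0,-0.2,0],[0,-0.33,0],[0,-0.33,0],[0,-0.33,0]]' --rotation '[[0,0,0],[0,0,0],[0,0,0],[0,0,0],[0,0,0],[0,0,0],[0,0,0],[0,0,0],[0,0,0],[0,0,0],[0,0,0]]' --grip 0

```text
clock: 12.9
tcp_pos: [0.6148, -0.0689, 0.314]
orientation: [-1.178, -1.264, 1.267]
contact_force: [-0.5, -0.2, 0.9]
grip_width: 0.0857
```

```bash
python3 - <<'E'
from h import *
print(yaw(),r.get_obs()["tcp_pos"],r.get_obs()["contact_force"],r.get_obs()["grip_width"])
move([.5222,-.3136,.33],np.pi/2+.178)
cam("wrist","g1");im,_,_=cam("top","g1t")
cv2.imwrite("pics/g1c.png",cv2.resize(im[100:260,120:420],(800,427),interpolation=cv2.INTER_CUBIC))
E
```

```text
1.6463051731561327 [ 0.6148 -0.0689  0.314 ] [-0.4749 -0.2013  0.9291] 0.08572320101292917
shift [-0.7902 -0.0504  0.3692] turn [ 0.0011 -0.0652 -0.0031] rows 3.7928878972625606 0.5494764440958808
```

View pics/g1.png

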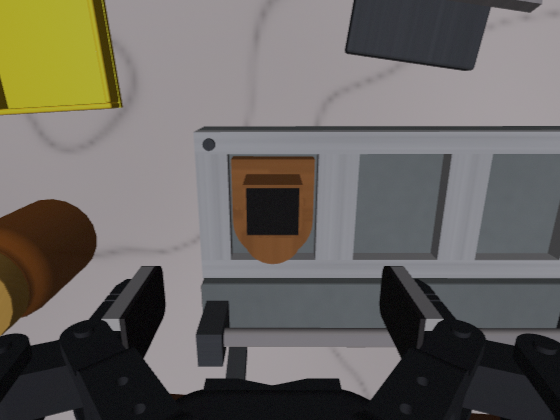

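View pics/g1c.png

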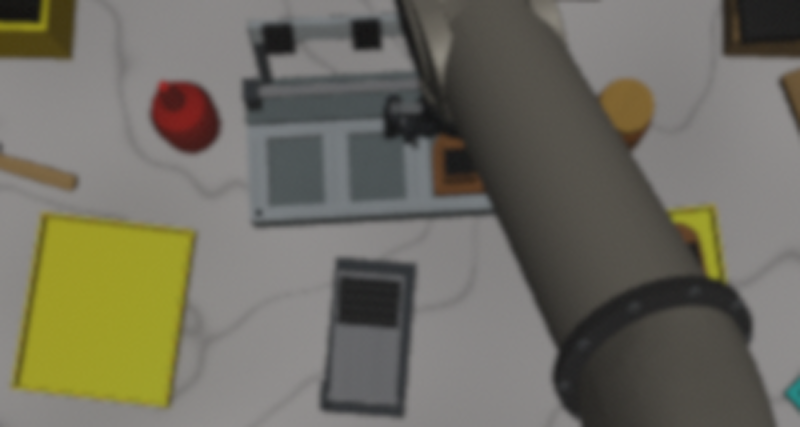

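>>> step_arm --xyz '[[-0.2,-0.05,0.1],[-0.4,-0.05,0.2],[-0.6,-0.05,0.3],[-0.79,-0.05,0.37],[-0.79,-0.05,0.37],[-0.79,-0.05,0.37],[-0.79,0.2,0.37],[-0.79,0.2,0.37],[-0.79,0.2,0.37]]' --rotation '[[0,-0.065,0],[0,-0.065,0],[0,-0.065,0],[0,-0.065,0],[0,-0.065,0],[0,-0.065,0],[0,-0.065,0],[0,-0.065,0],[0,-0.065,0]]'

```text
clock: 14.12
tcp_pos: [0.5225, -0.3122, 0.2539]
orientation: [-1.12, -1.339, 1.343]
contact_force: [-0.8, -0.2, 0.7]
grip_width: 0.0849
```

```bash
python3 - <<'E'
from h import *
print(yaw(),r.get_obs()["tcp_pos"])
move([.5222,-.3136,.191],np.pi/2+.178)
cam("wrist","g2")
E
```

```text
1.7511930370351774 [ 0.5225 -0.3122  0.2539]
shift [-0.0039  0.2097  0.0015] turn [-0.0006  0.0015 -0.0015] rows 1.0064514811572585 0.01870124937579277
```

View pics/g2.png

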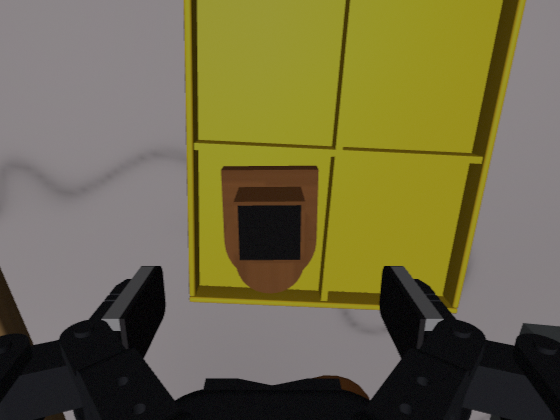

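>>> step_arm --xyz '[[-0.004,0.06,0.0015],[-0.004,0.12,0.0015],[-0.004,0.18,0.0015],[-0.004,0.21,0.0015],[-0.004,0.21,0.0015],[-0.004,0.21,0.0015],[-0.004,0.21,0.0015]]' --rotation '[[0,0.0015,0],[0,0.0015,0],[0,0.0015,0],[0,0.0015,0],[0,0.0015,0],[0,0.0015,0],[0,0.0015,0]]'

```text
clock: 15.05
tcp_pos: [0.5231, -0.3143, 0.1928]
orientation: [-1.125, -1.338, 1.341]
contact_force: [-0.1, 0.5, -0.3]
grip_width: 0.0855
```

>>> step_arm --xyz '[[0,0,0],[0,0,0],[0,0,0],[0,0,0],[0,0,0],[0,0,0],[0,0,0],[0,0,0],[0,0,0],[0,0,0]]' --rotation '[[0,0,0],[0,0,0],[0,0,0],[0,0,0],[0,0,0],[0,0,0],[0,0,0],[0,0,0],[0,0,0],[0,0,0]]' --grip 1 --force 40

```text
clock: 16.3
tcp_pos: [0.5233, -0.3145, 0.1931]
orientation: [-1.126, -1.338, 1.341]
contact_force: [-0.4, -0.6, 4.8]
grip_width: 0.0355
```

```bash
python3 - <<'E'
from h import *
o=r.get_obs();print(yaw(),o["tcp_pos"],o["contact_force"],o["grip_width"])
R0=Rt(o["orientation"])
print(R0.T@(np.array([.6014,.1056,.34])-o["tcp_pos"])/.3, R0.T@(np.array([0.560,-.09,.34])-o["tcp_pos"])/.3)
cam("wrist","g3")
E
```

```text
1.7480730519221968 [ 0.5233 -0.3145  0.1931] [-0.4342 -0.6078  4.8075] 0.03552140090102492
[ 1.3297 -0.4955 -0.5044] [ 0.7123 -0.4928 -0.2536]
```

View pics/g3.png

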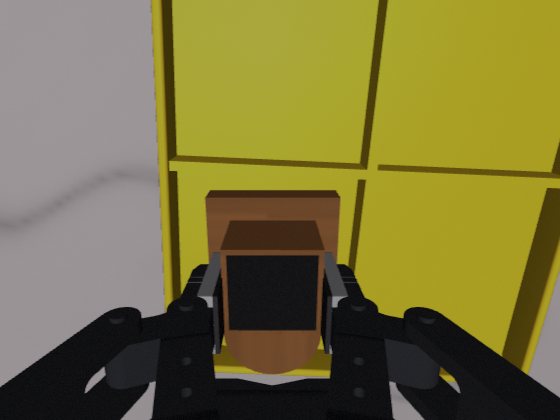

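>>> step_arm --xyz '[[0,-0.15,0],[0,-0.3,0],[0,-0.49,0],[0,-0.49,0],[0.3,-0.49,-0.1],[0.6,-0.49,-0.2],[0.9,-0.49,-0.3],[0.95,-0.49,-0.35],[0.95,-0.49,-0.35]]' --rotation '[[0,0,0],[0,0,0],[0,0,0],[0,0,0],[0,0.03,0],[0,0.06,0],[0,0.06,0],[0,0.06,0],[0,0.06,0]]'

```text
clock: 17.48
tcp_pos: [0.5754, -0.0124, 0.3373]
orientation: [-1.172, -1.269, 1.274]
contact_force: [-0.2, -0.6, -1.4]
grip_width: 0.0357
```

```bash
python3 - <<'E'
from h import *
o=r.get_obs();print(yaw(),o["tcp_pos"],o["contact_force"],o["grip_width"])
move([.6023,.1057,.33],1.6485)
E
```

```text
1.655012704824792 [ 0.5754 -0.0124  0.3373] [-0.2069 -0.5754 -1.3635] 0.03566768501977007
shift [ 0.3849  0.0225 -0.1226] turn [ 0.0003  0.0041 -0.0029] rows 1.8475383867671278 0.04278645489216298
```

>>> step_arm --xyz '[[0.2,0.02,-0.06],[0.385,0.02,-0.123],[0.385,0.02,-0.123],[0.385,0.02,-0.123],[0.385,0.15,-0.123],[0.385,0.25,-0.123],[0.385,0.315,-0.123],[0.385,0.315,-0.123],[0.385,0.315,-0.123]]' --rotation '[[0,0.004,-0.003],[0,0.004,-0.003],[0,0.004,-0.003],[0,0.004,-0.003],[0,0.004,-0.003],[0,0.004,-0.003],[0,0.004,-0.003],[0,0.004,-0.003],[0,0.004,-0.003]]'

```text
clock: 18.6
tcp_pos: [0.603, 0.1052, 0.2432]
orientation: [-1.173, -1.268, 1.265]
contact_force: [0.4, 0.2, -0.8]
grip_width: 0.0354
```

```bash
python3 - <<'E'
from h import *
o=r.get_obs();print(yaw(),o["tcp_pos"],o["contact_force"],o["grip_width"])
move([.6023,.1057,.2171],1.6485)
cam("wrist","g4")
E
```

```text
1.6480501091625508 [0.603  0.1052 0.2432] [ 0.3722  0.1561 -0.7582] 0.0354174347160846
shift [0.002  0.0871 0.0024] turn [ 0.0012 -0.0003  0.0002] rows 0.41810361665481716 0.010882365244169863
```

View pics/g4.png

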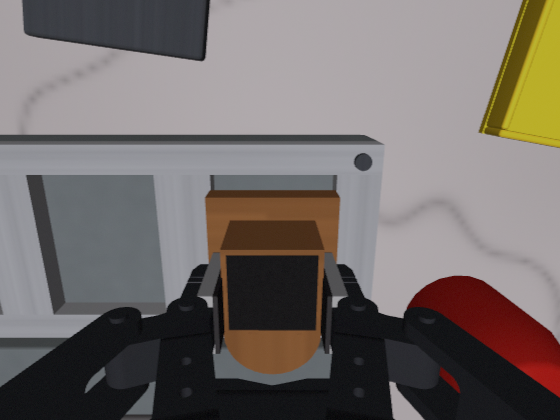

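>>> step_arm --xyz '[[0.002,0.02,0.002],[0.002,0.04,0.002],[0.002,0.06,0.002],[0.002,0.075,0.002],[0.002,0.085,0.002],[0.002,0.092,0.002],[0.002,0.092,0.002]]' --rotation '[[0,0,0],[0,0,0],[0,0,0],[0,0,0],[0,0,0],[0,0,0],[0,0,0]]'

```text
clock: 19.52
tcp_pos: [0.6024, 0.1062, 0.2171]
orientation: [-1.174, -1.268, 1.265]
contact_force: [-4.8, -2.0, 9.7]
grip_width: 0.0354
```

>>> step_arm --xyz '[[0,0.004,0],[0,0.008,0],[0,0.012,0],[0,0.012,0]]' --rotation '[[0,0,0],[0,0,0],[0,0,0],[0,0,0]]'

```text
clock: 20.02
tcp_pos: [0.6023, 0.1066, 0.2171]
orientation: [-1.176, -1.267, 1.267]
contact_force: [-11.7, -4.8, 30.0]
grip_width: 0.0355
```

Seated at z 0.2171 as predicted. Release.

>>> step_arm --xyz '[[0,0.001,0],[0,0.001,0],[0,0,0],[0,0,0],[0,0,0],[0,0,0],[0,-0.1,0],[0,-0.2,0],[0,-0.33,0],[0,-0.4,0],[0,-0.4,0.1],[0,-0.4,0.25],[0,-0.4,0.25],[0,-0.4,0.25]]' --rotation '[[0,0,0],[0,0,0],[0,0,0],[0,0,0],[0,0,0],[0,0,0],[0,0,0],[0,0,0],[0,0,0],[0,0,0],[0,0,0],[0,0,0],[0,0,0],[0,0,0]]' --grip 0

```text
clock: 21.78
tcp_pos: [0.5277, 0.1009, 0.3369]
orientation: [-1.177, -1.267, 1.266]
contact_force: [0.8, 0.3, -0.1]
grip_width: 0.0855
```

```bash
python3 - <<'E'
from h import *
o=r.get_obs();print(yaw(),o["tcp_pos"],o["contact_force"],o["grip_width"])
move([.461,.0208,.30],1.6485)
cam("wrist","h1");cam("scene","h1s")
E
```

```text
1.647886172297385 [0.5277 0.1009 0.3369] [ 0.7827  0.2915 -0.1198] 0.08551732362419433
shift [-0.2488  0.1228  0.2426] turn [ 0.0023 -0.0004 -0.0021] rows 1.1942988593064408 0.02635974675187227
```

View pics/h1.png

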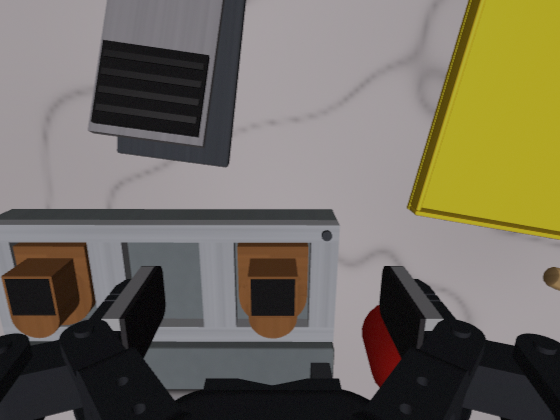

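View pics/h1s.png

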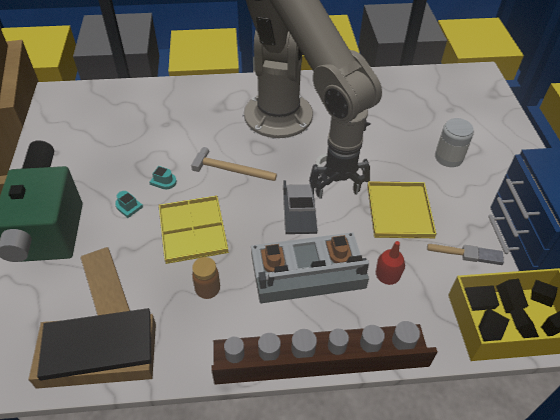

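>>> step_arm --xyz '[[-0.25,0.0,0.243],[-0.25,0.12,0.243],[-0.25,0.12,0.243],[-0.25,0.12,0.243],[-0.25,0.12,0.243],[-0.25,0.12,0.243],[-0.25,0.12,0.243],[-0.25,0.12,0.243]]' --rotation '[[0.002,0,-0.002],[0.002,0,-0.002],[0.002,0,-0.002],[0.002,0,-0.002],[0.002,0,-0.002],[0.002,0,-0.002],[0.002,0,-0.002],[0.002,0,-0.002]]' --grip 1

```text
clock: 22.88
tcp_pos: [0.4615, 0.0208, 0.3009]
orientation: [-1.172, -1.267, 1.265]
contact_force: [0.3, 0.6, 0.5]
grip_width: 0.0004
```

```bash
python3 - <<'E'
from h import *
o=r.get_obs();print(yaw(),o["tcp_pos"],o["contact_force"],o["grip_width"])
move([.461,.0208,.213],1.6485)
cam("wrist","h2")
E
```

```text
1.647904767939331 [0.4615 0.0208 0.3009] [0.3444 0.6485 0.4605] 0.0004384771956655721
shift [-0.0002  0.2929  0.0017] turn [ 0.0005 -0.0004  0.0004] rows 1.405806987080873 0.006151272837754585
```

View pics/h2.png

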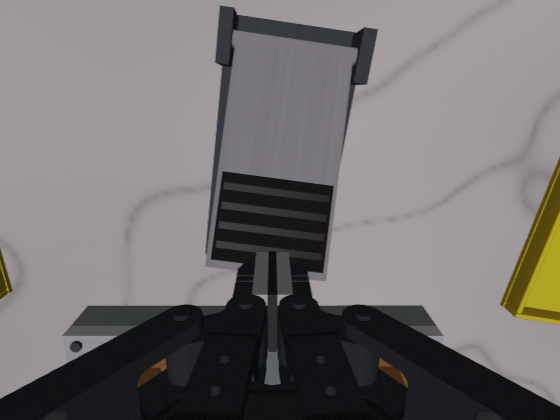

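>>> step_arm --xyz '[[0,0.08,0.002],[0,0.15,0.002],[0,0.18,0.002],[0,0.2,0.002],[0,0.22,0.002],[0,0.24,0.002],[0,0.26,0.002],[0,0.27,0.002],[0,0.28,0.002],[0,0.28,0.002]]' --rotation '[[0,0,0],[0,0,0],[0,0,0],[0,0,0],[0,0,0],[0,0,0],[0,0,0],[0,0,0],[0,0,0],[0,0,0]]'

```text
clock: 24.18
tcp_pos: [0.4626, 0.021, 0.218]
orientation: [-1.175, -1.27, 1.262]
contact_force: [3.7, -0.9, 6.1]
grip_width: -0.0002
```

```bash
python3 - <<'E'
from h import *
o=r.get_obs();print(yaw(),o["tcp_pos"],o["contact_force"],o["clock"])
E
```

```text
1.647775643800353 [0.4626 0.021  0.218 ] [ 3.6748 -0.9292  6.1187] 24.175
```

Pedal is moving (6 N). Push further to the stop.

>>> step_arm --xyz '[[0,0.01,0],[0,0.02,0],[0,0.025,0],[0,0.03,0]]' --rotation '[[0,0,0],[0,0,0],[0,0,0],[0,0,0]]'

```text
clock: 24.68
tcp_pos: [0.4631, 0.0217, 0.2124]
orientation: [-1.178, -1.269, 1.265]
contact_force: [-16.5, -3.0, 68.4]
grip_width: -0.0003
```

>>> step_arm --xyz '[[0,0.006,0],[0,0.006,0],[0,0.006,0],[0,0.006,0]]' --rotation '[[0,0,0],[0,0,0],[0,0,0],[0,0,0]]'

```text
clock: 25.18
tcp_pos: [0.463, 0.0222, 0.2128]
orientation: [-1.18, -1.268, 1.267]
contact_force: [-9.7, -1.7, 35.2]
grip_width: 0.0002
```

```bash
python3 - <<'E'
from h import *
im,_,_=cam("scene","i1"); cv2.imwrite("pics/i1c.png",cv2.resize(im[150:310,200:450],(800,512),interpolation=cv2.INTER_CUBIC))
E
```

```text
(no output)
```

View pics/i1c.png

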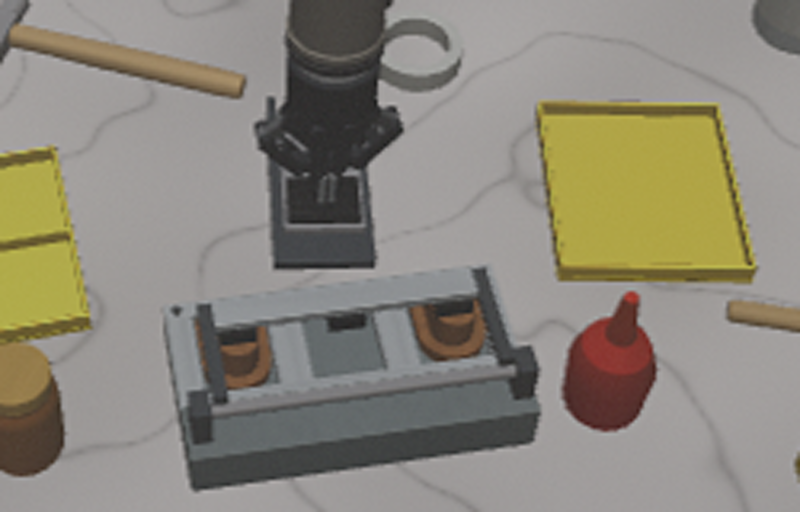

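>>> step_arm --xyz '[[0,0.006,0],[0,0.006,0],[0,0.006,0],[0,0.006,0],[0,0.006,0],[0,0.006,0],[0,0.006,0],[0,0.006,0],[0,0.006,0],[0,0.006,0],[0,0.006,0],[0,0.006,0]]' --rotation '[[0,0,0],[0,0,0],[0,0,0],[0,0,0],[0,0,0],[0,0,0],[0,0,0],[0,0,0],[0,0,0],[0,0,0],[0,0,0],[0,0,0]]'

```text
clock: 26.72
tcp_pos: [0.4629, 0.0225, 0.2129]
orientation: [-1.182, -1.267, 1.269]
contact_force: [-8.0, -1.2, 28.1]
grip_width: -0.0001
```

>>> step_arm --xyz '[[0,-0.03,0],[0,-0.06,0],[0,-0.09,0],[0,-0.12,0],[0,-0.16,0],[0,-0.25,0],[0,-0.4,0],[0,-0.4,0],[0,-0.4,0]]' --rotation '[[0,0,0],[0,0,0],[0,0,0],[0,0,0],[0,0,0],[0,0,0],[0,0,0],[0,0,0],[0,0,0]]'

```text
clock: 27.85
tcp_pos: [0.4623, 0.0231, 0.3331]
orientation: [-1.183, -1.268, 1.268]
contact_force: [-1.0, -0.0, 0.1]
grip_width: 0.0004
```

```bash
python3 - <<'E'
from h import *
o=r.get_obs();print(yaw(),o["tcp_pos"],o["contact_force"],o["clock"])
move([.56,.02,.36],1.6485)
im,_,_=cam("scene","i2"); cv2.imwrite("pics/i2c.png",cv2.resize(im[150:310,200:450],(800,512),interpolation=cv2.INTER_CUBIC))
E
```

```text
1.6476191549220736 [0.4623 0.0231 0.3331] [-1.0352 -0.0096  0.1054] 27.85
shift [-0.0361 -0.087  -0.3244] turn [ 0.0047 -0.0005 -0.0052] rows 1.557083044475182 0.05886747914527629
```

View pics/i2c.png

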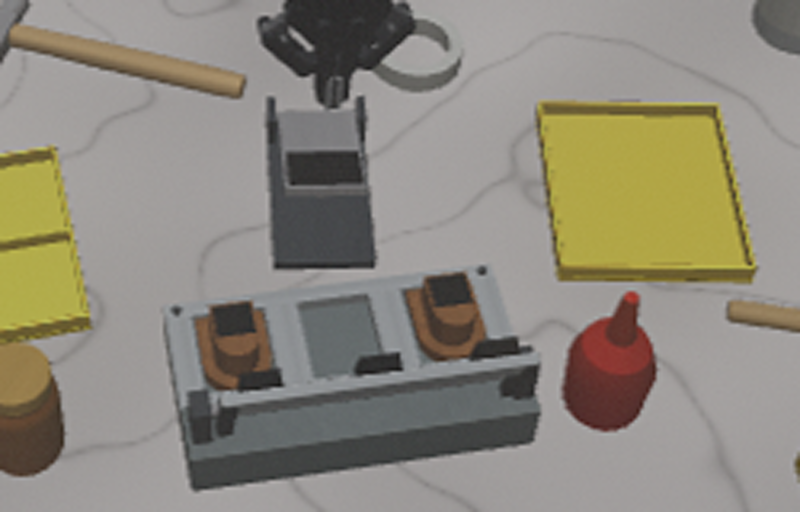

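```bash
python3 - <<'E'
from h import *
move([.6023,.1062,.33],1.6485)
E
```

```text
shift [ 0.2403  0.0093 -0.4874] turn [ 0.0037 -0.0004 -0.0051] rows 2.3395319783115167 0.05280048659337946
```

>>> step_arm --xyz '[[0.1,0,-0.2],[0.2,0,-0.4],[0.24,0.01,-0.487],[0.24,0.01,-0.487],[0.24,0.01,-0.487],[0.24,0.15,-0.487],[0.24,0.2,-0.487],[0.24,0.2,-0.487],[0.24,0.2,-0.487]]' --rotation '[[0.004,0,-0.005],[0.004,0,-0.005],[0.004,0,-0.005],[0.004,0,-0.005],[0.004,0,-0.005],[0.004,0,-0.005],[0.004,0,-0.005],[0.004,0,-0.005],[0.004,0,-0.005]]' --grip 0

```text
clock: 29.02
tcp_pos: [0.6029, 0.1057, 0.274]
orientation: [-1.173, -1.266, 1.265]
contact_force: [-0.3, 0.3, 0.1]
grip_width: 0.0855
```

```bash
python3 - <<'E'
from h import *
o=r.get_obs();print(yaw(),o["tcp_pos"],o["contact_force"],o["grip_width"])
move([.6023,.1062,.2171],1.6485)
cam("wrist","j1")
E
```

```text
1.6475994394115308 [0.6029 0.1057 0.274 ] [-0.3194  0.3199  0.0502] 0.0854602494523896
shift [0.0016 0.1898 0.0019] turn [ 0.0007 -0.0006  0.0001] rows 0.9109023866258728 0.007633486335196261
```

View pics/j1.png

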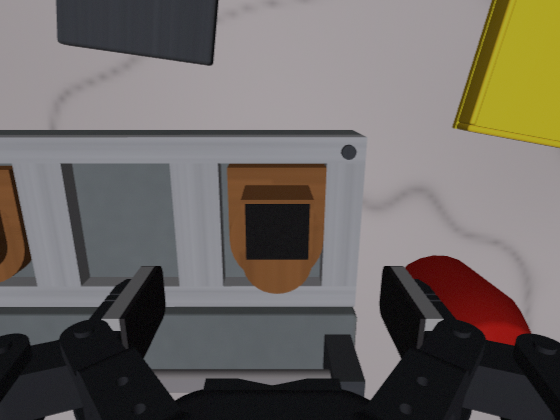

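>>> step_arm --xyz '[[0.005,0.06,0.002],[0.005,0.12,0.002],[0.005,0.17,0.002],[0.005,0.19,0.002],[0.005,0.19,0.002],[0.005,0.19,0.002],[0.005,0.19,0.002]]' --rotation '[[0,0,0],[0,0,0],[0,0,0],[0,0,0],[0,0,0],[0,0,0],[0,0,0]]'

```text
clock: 29.95
tcp_pos: [0.6026, 0.1074, 0.2178]
orientation: [-1.173, -1.268, 1.264]
contact_force: [-0.1, -0.5, -0.1]
grip_width: 0.0855
```

>>> step_arm --xyz '[[0,0,0],[0,0,0],[0,0,0],[0,0,0],[0,0,0],[0,0,0],[0,0,0],[0,0,0],[0,0,0],[0,0,0]]' --rotation '[[0,0,0],[0,0,0],[0,0,0],[0,0,0],[0,0,0],[0,0,0],[0,0,0],[0,0,0],[0,0,0],[0,0,0]]' --grip 1 --force 40

```text
clock: 31.2
tcp_pos: [0.6027, 0.1075, 0.2181]
orientation: [-1.174, -1.268, 1.264]
contact_force: [0.3, 0.7, 5.3]
grip_width: 0.0355
```

```bash
python3 - <<'E'
from h import *
o=r.get_obs();print(yaw(),o["tcp_pos"],o["contact_force"],o["grip_width"])
R0=Rt(o["orientation"])
print(R0.T@(np.array([.494,.3078,.34])-o["tcp_pos"])/.3)
E
```

```text
1.6476312064976886 [0.6027 0.1075 0.2181] [0.2662 0.6662 5.2968] 0.03550929846316349
[ 0.6938 -0.4071  0.3088]
```

>>> step_arm --xyz '[[0,-0.1,0],[0,-0.25,0],[0,-0.4,0],[0,-0.4,0.1],[0.1,-0.4,0.25],[0.3,-0.4,0.31],[0.5,-0.4,0.31],[0.694,-0.4,0.31],[0.694,-0.4,0.31],[0.694,-0.4,0.31],[0.694,-0.4,0.31]]' --rotation '[[0,0,0],[0,0,0],[0,0,0],[0,0.03,0],[0,0.06,0],[0,0.09,0],[0,0.116,0],[0,0.116,0],[0,0.116,0],[0,0.116,0],[0,0.116,0]]'

```text
clock: 32.58
tcp_pos: [0.4942, 0.3061, 0.3372]
orientation: [-1.261, -1.131, 1.129]
contact_force: [0.2, -1.1, -2.2]
grip_width: 0.0354
```

```bash
python3 - <<'E'
from h import *
o=r.get_obs();print(yaw(),o["tcp_pos"],o["contact_force"],o["grip_width"])
cam("wrist","j2")
move([.494,.3078,.1941],1.466)
E
```

```text
1.4630622595417813 [0.4942 0.3061 0.3372] [ 0.2251 -1.1324 -2.2273] 0.0353921065725131
shift [0.0055 0.4777 0.0027] turn [ 0.0018 -0.002  -0.0002] rows 2.2929848730442304 0.0222390418157744
```

View pics/j2.png

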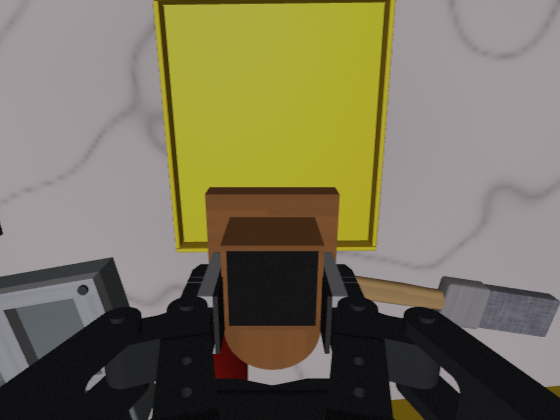

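```bash
python3 - <<'E'
from h import *
im,K,M=load("j2")
W=w(K,M,[[178,252],[377,247],[157,2],[394,0]],.02);print(W)
d=np.array([np.cos(1.466-np.pi/2),np.sin(1.466-np.pi/2)]);print("heel tip",np.array([.494,.3078])+d*(.0049+.036), "far wall outer mid",W[:2].mean(0))
E
```

```text
[[0.5431 0.2202 0.02  ]
 [0.5564 0.3875 0.02  ]
 [0.3546 0.2401 0.02  ]
 [0.3711 0.4038 0.02  ]]
heel tip [0.5347 0.3035] far wall outer mid [0.5498 0.3038 0.02  ]
```

>>> step_arm --xyz '[[0.005,0.1,0.01],[0.005,0.25,0.01],[0.005,0.35,0.01],[0.005,0.4,0.01],[0.005,0.43,0.01],[0.005,0.45,0.01],[0.005,0.47,0.01],[0.005,0.477,0.01],[0.005,0.477,0.01],[0.005,0.477,0.01]]' --rotation '[[0.002,0,0],[0.002,0,0],[0.002,0,0],[0.002,0,0],[0.002,0,0],[0.002,0,0],[0.002,0,0],[0.002,0,0],[0.002,0,0],[0.002,0,0]]'

```text
clock: 33.88
tcp_pos: [0.4919, 0.308, 0.1946]
orientation: [-1.258, -1.129, 1.129]
contact_force: [1.3, -0.8, -1.5]
grip_width: 0.0353
```

>>> step_arm --xyz '[[0,0.003,0],[0,0.006,0],[0,0.006,0]]' --rotation '[[0,0,0],[0,0,0],[0,0,0]]'

```text
clock: 34.25
tcp_pos: [0.4918, 0.3082, 0.194]
orientation: [-1.259, -1.13, 1.129]
contact_force: [-2.6, -4.2, 10.9]
grip_width: 0.0352
```

On the tray floor. Release and rise.

>>> step_arm --xyz '[[0,0,0],[0,0,0],[0,0,0],[0,0,0],[0,0,0],[0,0,0],[0,-0.1,0],[0,-0.2,0],[0,-0.4,0],[0,-0.49,0],[0,-0.49,0]]' --rotation '[[0,0,0],[0,0,0],[0,0,0],[0,0,0],[0,0,0],[0,0,0],[0,0,0],[0,0,0],[0,0,0],[0,0,0],[0,0,0]]' --grip 0

```text
clock: 35.62
tcp_pos: [0.4921, 0.3089, 0.3435]
orientation: [-1.26, -1.134, 1.125]
contact_force: [-0.3, 0.2, -1.0]
grip_width: 0.0857
```

```bash
python3 - <<'E'
from h import *
o=r.get_obs();print(yaw(),o["tcp_pos"],o["contact_force"],o["grip_width"])
cam("wrist","k1")
move([.575,-.0,.33],1.6485)
E
```

```text
1.4627603597480152 [0.4921 0.3089 0.3435] [-0.2694  0.1502 -0.9574] 0.08569822000369383
shift [-0.9916  0.0397 -0.3864] turn [ 0.0016 -0.1183 -0.    ] rows 4.759878384272228 0.9947709398636164
```

View pics/k1.png

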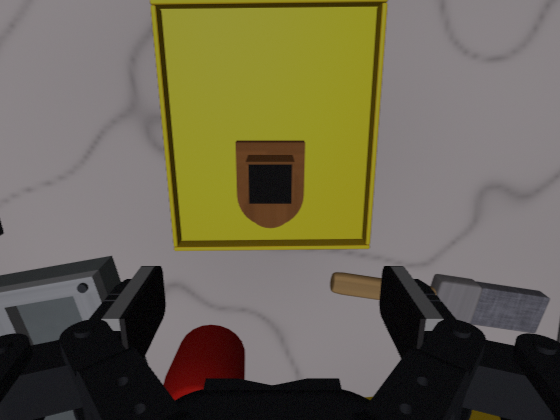

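Heel 2 stands flat in the tray. Go for heel 1.

>>> step_arm --xyz '[[-0.2,0.0,0],[-0.4,0.0,-0.1],[-0.6,0.02,-0.2],[-0.8,0.04,-0.3],[-0.99,0.04,-0.386],[-0.99,0.04,-0.386],[-0.99,0.04,-0.386],[-0.99,0.04,-0.386]]' --rotation '[[0,-0.03,0],[0,-0.06,0],[0,-0.1,0],[0,-0.118,0],[0,-0.118,0],[0,-0.118,0],[0,-0.118,0],[0,-0.118,0]]'

```text
clock: 36.67
tcp_pos: [0.5742, 0.0027, 0.3295]
orientation: [-1.171, -1.27, 1.267]
contact_force: [-0.2, 0.6, -0.1]
grip_width: 0.0857
```

```bash
python3 - <<'E'
from h import *
o=r.get_obs();print(yaw(),o["tcp_pos"],o["contact_force"],o["grip_width"])
cam("wrist","k2")
move([.615,-.0695,.27],1.6485)
E
```

```text
1.6512051786269992 [0.5742 0.0027 0.3295] [-0.1853  0.618  -0.0851] 0.0856555127048762
shift [-0.2516  0.1992 -0.1154] turn [0.0012 0.002  0.0004] rows 1.207586490064301 0.02027233427717001
```

View pics/k2.png

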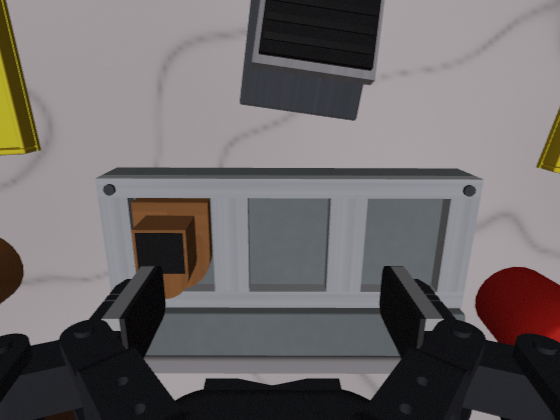

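>>> step_arm --xyz '[[-0.12,0.0,-0.06],[-0.25,0.0,-0.115],[-0.252,0.1,-0.115],[-0.252,0.2,-0.115],[-0.252,0.2,-0.115],[-0.252,0.2,-0.115],[-0.252,0.2,-0.115]]' --rotation '[[0.001,0.002,0],[0.001,0.002,0],[0.001,0.002,0],[0.001,0.002,0],[0.001,0.002,0],[0.001,0.002,0],[0.001,0.002,0]]'

```text
clock: 37.6
tcp_pos: [0.6155, -0.069, 0.2714]
orientation: [-1.173, -1.269, 1.265]
contact_force: [-1.1, 0.0, -0.3]
grip_width: 0.0855
```

```bash
python3 - <<'E'
from h import *
o=r.get_obs();print(yaw(),o["tcp_pos"],o["contact_force"],o["grip_width"])
cam("wrist","k3")
move([.615,-.0695,.2165],1.6485)
E
```

```text
1.6493398900443985 [ 0.6155 -0.069   0.2714] [-1.0569  0.021  -0.3399] 0.08550967398120371
shift [-0.0008  0.1824  0.0018] turn [0.0017 0.0003 0.0001] rows 0.8753060115372885 0.014266834149553658
```

View pics/k3.png

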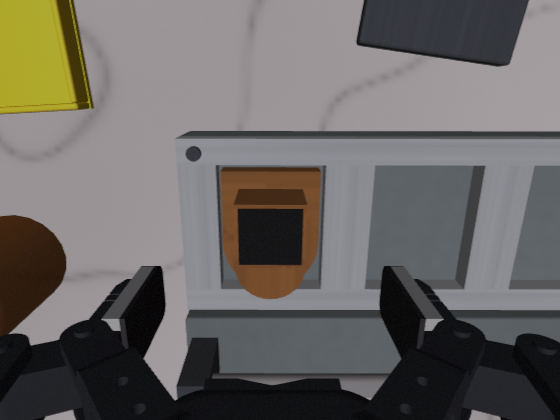

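>>> step_arm --xyz '[[-0.001,0.06,0.002],[-0.001,0.12,0.002],[-0.001,0.16,0.002],[-0.001,0.182,0.002],[-0.001,0.182,0.002],[-0.001,0.182,0.002],[-0.001,0.182,0.002]]' --rotation '[[0,0,0],[0,0,0],[0,0,0],[0,0,0],[0,0,0],[0,0,0],[0,0,0]]'

```text
clock: 38.52
tcp_pos: [0.6152, -0.0695, 0.2171]
orientation: [-1.174, -1.269, 1.265]
contact_force: [0.2, -0.6, 0.2]
grip_width: 0.0849
```

>>> step_arm --xyz '[[0,0,0],[0,0,0],[0,0,0],[0,0,0],[0,0,0],[0,0,0],[0,0,0],[0,0,0],[0,0,0],[0,0,0]]' --rotation '[[0,0,0],[0,0,0],[0,0,0],[0,0,0],[0,0,0],[0,0,0],[0,0,0],[0,0,0],[0,0,0],[0,0,0]]' --grip 1 --force 40

```text
clock: 39.78
tcp_pos: [0.6153, -0.0695, 0.2174]
orientation: [-1.174, -1.27, 1.264]
contact_force: [-0.1, 0.7, 5.0]
grip_width: 0.0352
```

>>> step_arm --xyz '[[0,-0.1,0],[0,-0.25,0],[0,-0.4,0],[0,-0.4,0.1],[0.2,-0.4,0.25],[0.4,-0.4,0.31],[0.6,-0.4,0.36],[0.8,-0.4,0.4],[0.8,-0.4,0.4]]' --rotation '[[0,0,0],[0,0,0],[0,0,0],[0,0.03,0],[0,0.06,0],[0,0.09,0],[0,0.116,0],[0,0.116,0],[0,0.116,0]]'

```text
clock: 40.9
tcp_pos: [0.4743, 0.1648, 0.337]
orientation: [-1.254, -1.142, 1.135]
contact_force: [1.3, -0.4, -0.6]
grip_width: 0.0354
```

```bash
python3 - <<'E'
from h import *
o=r.get_obs();print(yaw(),o["tcp_pos"],o["contact_force"],o["grip_width"])
cam("wrist","l1");cam("top","l1t")
move([.405,.317,.33],1.466)
E
```

```text
1.4747605801211696 [0.4743 0.1648 0.337 ] [ 1.2814 -0.4416 -0.5823] 0.03538177099554905
shift [0.4919 0.0213 0.2869] turn [0.002  0.0026 0.0003] rows 2.3612247421429955 0.027729040154116986
```

View pics/l1.png

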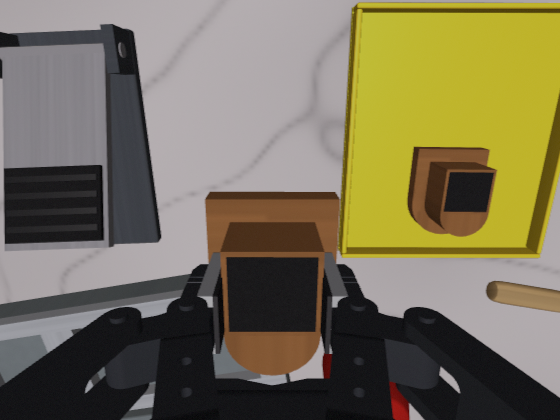

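View pics/l1t.png

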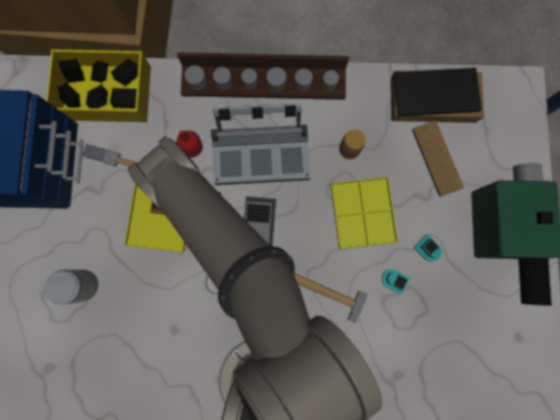

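>>> step_arm --xyz '[[0.2,0.0,0.1],[0.4,0.0,0.2],[0.492,0.02,0.287],[0.492,0.02,0.287],[0.492,0.02,0.287],[0.492,0.2,0.287],[0.492,0.35,0.287],[0.492,0.4,0.287],[0.492,0.4,0.287],[0.492,0.4,0.287]]' --rotation '[[0.002,0.003,0],[0.002,0.003,0],[0.002,0.003,0],[0.002,0.003,0],[0.002,0.003,0],[0.002,0.003,0],[0.002,0.003,0],[0.002,0.003,0],[0.002,0.003,0],[0.002,0.003,0]]'

```text
clock: 42.25
tcp_pos: [0.4062, 0.3173, 0.2179]
orientation: [-1.258, -1.133, 1.128]
contact_force: [0.4, -0.6, -0.7]
grip_width: 0.0352
```

```bash
python3 - <<'E'
from h import *
o=r.get_obs();print(yaw(),o["tcp_pos"],o["contact_force"],o["grip_width"])
cam("wrist","l2")
move([.405,.317,.1934],1.466)
E
```

```text
1.4644157294808837 [0.4062 0.3173 0.2179] [ 0.368  -0.6259 -0.6938] 0.035247997159318215
shift [-0.002   0.082   0.0038] turn [ 0.0015 -0.0009  0.0016] rows 0.39377218323909363 0.019462431318729413
```

View pics/l2.png

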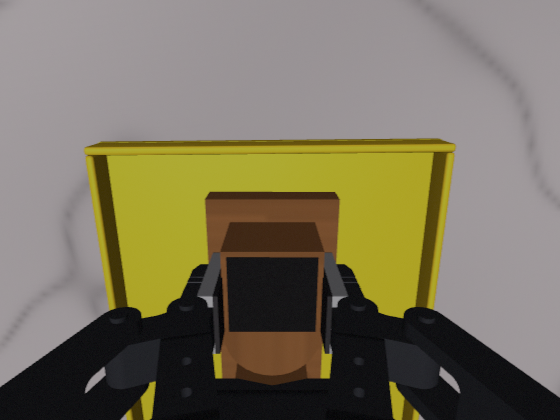

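>>> step_arm --xyz '[[0,0.03,0.004],[0,0.05,0.004],[0,0.07,0.004],[0,0.082,0.004],[0,0.085,0.004],[0,0.085,0.004]]' --rotation '[[0.001,0,0.001],[0.001,0,0.001],[0.001,0,0.001],[0.001,0,0.001],[0.001,0,0.001],[0.001,0,0.001]]'

```text
clock: 43.05
tcp_pos: [0.4046, 0.3177, 0.1933]
orientation: [-1.259, -1.131, 1.131]
contact_force: [-4.3, -4.8, 13.5]
grip_width: 0.0355
```

>>> step_arm --xyz '[[0,0.003,0],[0,0.005,0],[0,0.005,0]]' --rotation '[[0,0,0],[0,0,0],[0,0,0]]'

```text
clock: 43.42
tcp_pos: [0.4045, 0.3179, 0.1933]
orientation: [-1.26, -1.132, 1.131]
contact_force: [-4.6, -6.8, 22.4]
grip_width: 0.0355
```

>>> step_arm --xyz '[[0,0,0],[0,0,0],[0,0,0],[0,0,0],[0,0,0],[0,0,0],[0,-0.1,0],[0,-0.2,0],[0,-0.4,0],[0,-0.55,0],[0,-0.55,0],[0,-0.55,0]]' --rotation '[[0,0,0],[0,0,0],[0,0,0],[0,0,0],[0,0,0],[0,0,0],[0,0,0],[0,0,0],[0,0,0],[0,0,0],[0,0,0],[0,0,0]]' --grip 0

```text
clock: 44.92
tcp_pos: [0.4039, 0.3177, 0.3577]
orientation: [-1.261, -1.131, 1.131]
contact_force: [-0.2, 0.0, -0.6]
grip_width: 0.0856
```

```bash
python3 - <<'E'
from h import *
o=r.get_obs();print(yaw(),o["tcp_pos"],o["contact_force"],o["grip_width"])
cam("wrist","m1");im,_,_=cam("scene","m1s");cv2.imwrite("pics/m1c.png",cv2.resize(im[130:310,140:450],(800,465),interpolation=cv2.INTER_CUBIC))
E
```

```text
1.4646371707516432 [0.4039 0.3177 0.3577] [-0.1554  0.0404 -0.6146] 0.0856344198361392
```

View pics/m1.png

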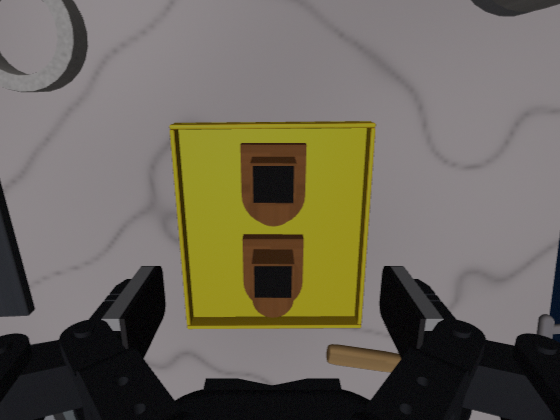

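View pics/m1c.png

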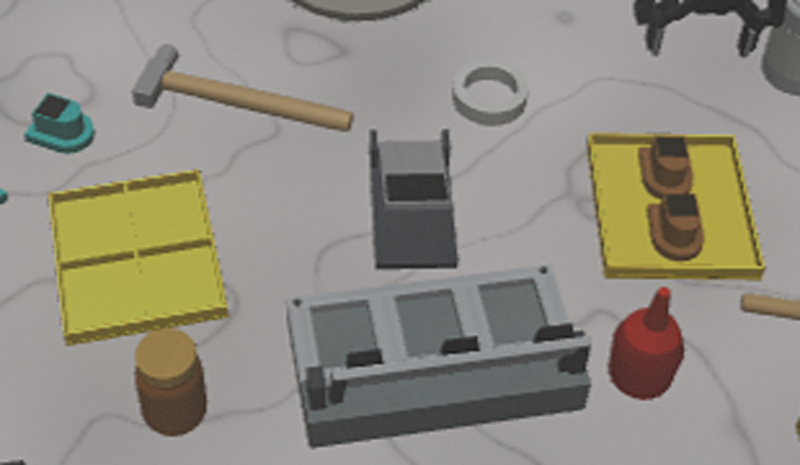

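All good: both heels are flat in the tray, the bottle and jar are upright, and the robot is clear.

```bash
python3 -c "
from bench import r
print(r.hand_in())"
```

```text
the job is handed in; nothing more can be done
None
```

The job is done and handed in, at about 45 s on the robot's clock. The bin held two brown heels. I set each one in an outer recess of the press bed and pushed it down with about 30–36 N. Both stopped at the height I had worked out for flush.

I then pushed the pedal down to its stop, with a peak of about 68 N at the fingertips and about 30 N while holding. The hold lasted about 2.2 s by the clock, and a picture taken then showed the frame down over both heels. After the pedal and frame had come back up, I took both heels out and stood them in the tray without compartments.

My last pictures showed:
- **Heels:** both stem up and flat in the tray, and the recesses and the bin empty.
- **Press:** pedal and frame up.
- **Bystanders:** bottle, jar and the turquoise look-alikes undisturbed.
- **Arm:** clear of everything, with no contact force.

No check failed. Repeat measurements of the same heel agreed to about 1 mm, and I saw no heel knocked aside.

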